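# Seat the label-camera plate in its spring cradle

## Task

The label camera's plate is pushed part-way under the desk shelf, with only its blue tab in reach. Draw it out, leave it standing flat on the desk with its black camera housing clear of the shelf and let go; then take it afresh (the housing is the handle now, as the tab must go under the hood), slip the tab end nose-down under the cradle's hood, and press the plate down past the two spring catches so that it sits fully home on the cradle's three balls. Leave it released there and do not disturb the glove box, the sanitizer bottle or the stapler.

Things in the scene. Friction and masses are not known exactly. Their poses are not given: they have to be found in the camera images.
- plate: Loose aluminium plate with a camera, 0.3-0.52 kg, 145 long (x), 102 wide, 72 mm high. Origin on its middle line at the level of its feet (desk level when flat), z up, +x to the nose with the blue tab. Slab z 9-17 mm: x -65 to 30 is 90 wide, nose x 28 to 80 (z 11-17) is 48 wide. Black camera housing 44 (x) by 34 (y) mm centred at x -22, y 0, z 17-72: taken across its y faces. Four feet at x -58, y +-20 and x 22, y +-38.
- plate_tab (a point): Middle of the top of the blue upright tab on the plate's nose, plate frame (62, 0, 45) mm. The tab is 28 mm long (plate x), 12 mm thick (plate y) and 28 mm high, from z 17 to 45 mm. Axes as the plate's.
- plate_grip (a point): Point in the black camera housing on its centre line, 20 mm below its top: plate frame (-22, 0, 52) mm. Axes as the plate's.
- nose_groove (a point): Plate frame (50, 0, -1) mm: where the front ball's centre lies when seated. The plate has three steel V-grooves below, 60 deg flanks, 17 mm wide at the mouth (z 0): this one along x from x 32 to 72, open at both ends, and two, 18 mm long, at x -40, y +-28, aslant towards the middle. Each seats one ball, its centre 1 mm under the mouth. Axes as the plate's.
- bar_left (a point): Centre of the plate's left rear side bar, plate frame (-56, 45, 13) mm; 12 mm diameter, 26 mm long along x. Its mirror image is at y -45. The catches snap over them. Axes as the plate's.
- shelf: Fixed desk shelf: white board 200 (x) by 300 (y) mm, underside 88, top 100 mm up, on two dark side panels at y +-142. Origin on the desk below its centre; open front edge at x -100, facing -x. The plate stands on the desk, housing under the board, tab 50 to 65 mm out in front, nose roughly to shelf -x. Drawing it 120 mm out along shelf -x leaves the gripper ample room at the housing.
- cradle: Fixed white cradle, plinth x -80 to 102, 100 mm wide (y; 176 at x -76 to -40), 26 high; origin on the desk, z up. Three polished balls, 16 mm diameter, centres 36 mm up at (50, 0), (-40, 28), (-40, -28). Hood at +x, spring catch either side near -x. The plate sits nose to +x. It cannot go in level over the balls: come from above and behind, nose 15 deg down, along its slope, groove over the front ball; then lower the rear.
- front_ball (a point): Centre of the cradle's front ball, cradle frame (50, 0, 36) mm, just inside the hood's mouth. Axes as the cradle's.
- hood_mouth (a point): Middle of the lower front edge of the hood's roof, cradle frame (46, 0, 88) mm. Hood: x 46 to 102, roof 88 to 98 mm up, 64 mm wide inside, back wall inside at x 96, open to -x. A seated tab's top is 82 mm up. A brass roller under the roof at cradle x 58 yields a few mm upwards on a spring and presses the tab down with about 5 N. Axes as the cradle's.
- at_left (a point): Free place of the left brass catch roller, cradle frame (-58, 51, 61) mm; 16 mm diameter, 24 mm long along x. Spring-loaded, it backs off outwards (+y, up to 11 mm) towards a grey block 72 mm high at y 70 to 86, x -72 to -44, as the plate's side bar is pressed down past it (both together about 8 to 12 N at the housing), then snaps over the bar and pulls the plate down. Axes as the cradle's.
- at_right (a point): Free place of the right catch roller, the mirror image: cradle frame (-58, -51, 61) mm, backs off to -y.
- seat (a point): Point of the cradle, 37 mm above its origin: where the plate's origin lies when the plate is fully home, with the same axes.
- glove_box: White and green carton 110 x 220 x 70 mm lying on the shelf, origin at the centre of its underside. Leave it alone.
- sanitizer: White pump bottle with a blue band, 64 mm diameter, 168 mm high, origin at the centre of its underside. Leave it alone.
- stapler: Red and black stapler 45 x 130 x 46 mm, origin at the centre of its underside. Leave it alone.
Things that resemble listed ones, but are neither listed nor needed, are in the scene too. What is shaped like the plate but turquoise or yellow is not meant.

How it is judged:
By the outcome, as a careful person would: the job done as asked, in the order asked, and still so for the second after the job is handed in, with the robot touching nothing.
It also fails if it takes over 64 s, if anything falls off the work surface, if the arm or the gripper's body presses on something with over 40 N, if the wrist force passes 120 N, or if a joint passes its speed limit or range.

## Robot

A 6-joint arm with a two-finger parallel gripper is mounted at the origin on the work surface. World frame = base frame: x ahead of the robot, y to its left, z up, the work surface at z = 0. Lengths are in m, angles in rad, forces in N, time in s.
With the tool pointing down it reaches from about 0.325 to 0.85 m from the base axis. Payload 4.4 kg.
Tool frame: the origin (TCP) lies on the centre line of the jaws, within the pads' length; the fingertips stand ctrl.tip_reach ahead of it and the grasp point (between the pads) lies 6 mm ahead of it (ctrl.tip_reach is the distance from the TCP to the fingertips, in m); z points along the fingers, y is the direction in which the jaws open and shut (so a half turn about z gives the same grasp; the last joint's range is limited). The gripper opens to 94 mm and grips with 3 to 60 N. Pads are 16 mm wide; open, the fingers measure 119 mm over their backs; the gripper's body (75 mm by 177 mm) begins 78 mm behind the grasp point.
Start: joints at [1.004, 0.207, 1.542, -0, 1.393, -0.15], TCP at [0.232, 0.526, 0.23] pointing down, gripper open.
Joint ranges: [-2.73, 2.73], [-0.86, 2.22], [0.23, 2.46], [-1.11, 4.25], [0.08, 2.63], [-2.82, 2.82]. Speed limits (rad/s): [2.79, 2.79, 3.14, 3.14, 3.14, 3.14].

## Interface

Orientations are given as a rotation vector (axis times angle).
In Python, from station import ctrl gives the robot as it stands.
- The arm moves only by the shell command python3 -m handwheel 'ROWS' [FORCE]. ROWS is JSON, a list that holds one entry, the list of rows, each a list of 5 numbers: the finger opening in mm, from 0 to 94, then the shift along the tool's x, y, z in mm, then the turn about the tool's z in degrees. A call has exactly 10 rows; each row shifts and turns the commanded pose from where the row before left it, along the tool's axes as they then stand; what a row does not reach is not made up. A row lasts 1/10 s, in which the tool goes at most 50 mm and 8.59 degrees, less where a joint would pass 70% of its speed; a pose out of reach is approached as far as the arm can. A call is refused whole if a number of a shift passes 50 or a number of a turn 8.59, either way. A call with a gripper value outside its range is refused whole. The fingers move at their own pace and stop on an object; FORCE is the grip in N (left out, the last holds). Time passes only in rows, so rows that do not move let the fingers close, or fill a call up. It gives the time, the measured TCP pose, the force and the opening at its end, in the units of the state.
- ctrl.state(): the state, without advancing time (a new reading comes with each control period).
- ctrl.camera(name): name is "scene" or "top"; returns a dict with "pixels" (480x640x3 uint8, red, green, blue), "fov_y" (degrees; the focal length in pixels is half the picture's height over the tangent of half this angle, whatever the lens; pixels are square), "cx", "cy" (the principal point, pixels), "xyz" and "attitude" of the camera in the world. Camera axes: x right, y down, z forward; pixel columns grow to the right and rows downward; lengths in m; the calibration is good to about 2 mm. A picture is of the moment at which its call begins. There is no depth.
- ctrl.close_job(): hands the job in, once; it reports no verdict.
The state is a dict: "time_s": time; "joint_positions": joint angles; "qvel": joint speeds; "joint_efforts": joint torques, N m; "tcp_pos": TCP position; "ee_rot": TCP orientation; "ft_force": force on the tool from outside, world axes, zero at the start; "moment": the same for the moment, N m; "width": finger opening in m.
Only numpy, scipy, OpenCV 4.12 (cv2) and the standard library are available. Lean on these libraries where they do the work, as an engineer would, in place of code of your own. Each camera call takes 0.05 s, during which the arm holds its last target.

## Working session

There is one attempt and no reset: what is moved stays moved. The work goes in short steps, Python scripts to look and compute and a shell command to move; the robot and the scene stay as the last step left them, time stands still between calls to the robot, and variables do not carry over. Pictures are saved under pics/ and viewed, and the job is handed in when it is done.

```bash
mkdir -p pics; ls; python3 - <<'E'
from station import ctrl
import cv2,numpy as np
print(ctrl.state()); print(ctrl.tip_reach)
for n in("scene","top"):
    c=ctrl.camera(n); cv2.imwrite(f"pics/{n}0.png",c["pixels"][:,:,::-1]); print({k:v for k,v in c.items() if k!="pixels"})
    np.save(f"{n}0.npy",c,allow_pickle=True)
E
```

```text
pics
{'time_s': 0.0, 'joint_positions': array([ 1.00446992e+00,  2.07415933e-01,  1.54292131e+00, -3.13575870e-05,
        1.39347544e+00, -1.50522387e-01]), 'qvel': array([-2.09356621e-03,  6.54645344e-04, -1.55439394e-03, -1.00849743e-03,
        3.77714001e-05, -8.96249121e-04]), 'joint_efforts': array([-6.48667465e-04, -3.70860529e+01, -2.81426150e+01,  6.97630201e-02,
        3.59512330e-02, -1.92882981e-04]), 'tcp_pos': array([0.23188987, 0.52536477, 0.22930853]), 'ee_rot': array([-0.64828473, -3.07320833,  0.00328183]), 'ft_force': array([-0.21823592,  0.36038289, -0.07539739]), 'moment': array([ 0.06982079, -0.01546458,  0.02563055]), 'width': 0.09406425558247922}
0.025
{'fov_y': 45.54794470590462, 'cx': 322.435097141465, 'cy': 245.38802791418104, 'xyz': array([1.33117386, 0.91088806, 1.09715333]), 'attitude': array([-1.06921019, -2.36944889,  1.05010109])}
{'fov_y': 48.648607914642966, 'cx': 319.997963661749, 'cy': 246.85486469659787, 'xyz': array([0.28113882, 0.16555307, 1.33302739]), 'attitude': array([-2.15503503,  2.11027867, -0.17267254])}
```

View pics/scene0.png

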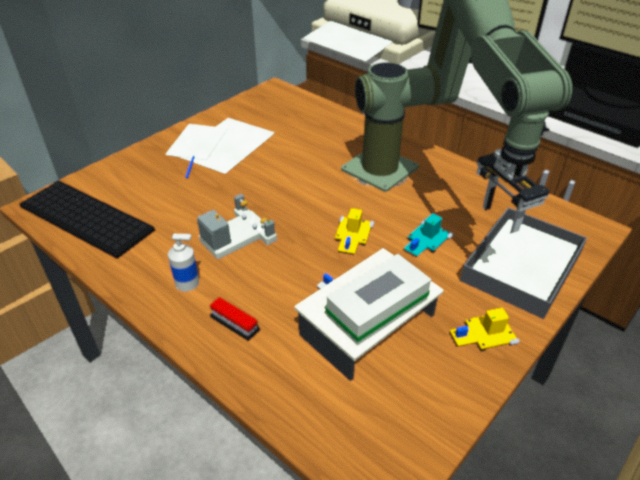

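View pics/top0.png

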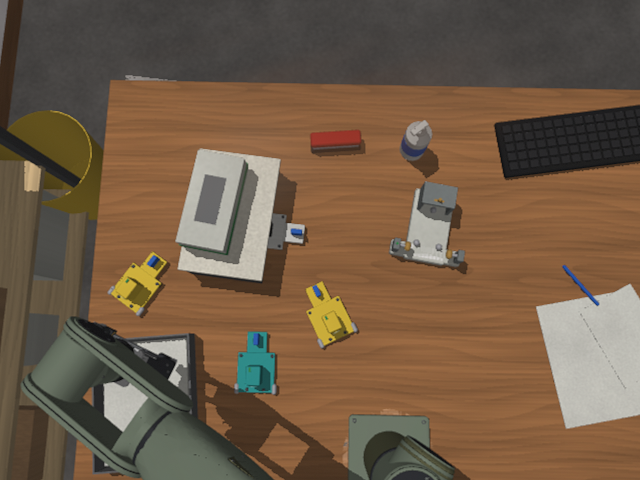

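```bash
cat > h.py <<'E'
import numpy as np,cv2
from scipy.spatial.transform import Rotation as R
def load(n): return np.load(n,allow_pickle=True).item()
def KRt(c):
    f=240/np.tan(np.radians(c["fov_y"])/2); K=np.array([[f,0,c["cx"]],[0,f,c["cy"]],[0,0,1]])
    return K,R.from_rotvec(c["attitude"]).as_matrix(),np.array(c["xyz"])
def proj(c,P):
    K,M,t=KRt(c); p=(np.atleast_2d(P)-t)@M@K.T; return p[:,:2]/p[:,2:]
def back(c,uv,z):
    K,M,t=KRt(c); d=M@np.linalg.inv(K)@np.array([uv[0],uv[1],1.]); return t+d*(z-t[2])/d[2]
def crop(c,x0,y0,x1,y1,s,fn):
    im=np.ascontiguousarray(c["pixels"][y0:y1,x0:x1,::-1]); cv2.imwrite(fn,cv2.resize(im,None,fx=s,fy=s,interpolation=cv2.INTER_CUBIC))
E
python3 - <<'E'
from h import *
t=load("top0.npy");s=load("scene0.npy")
crop(t,250,190,330,270,8,"pics/c1.png")
crop(t,380,170,480,275,6,"pics/c2.png")
crop(s,180,180,300,270,6,"pics/c3.png")
crop(t,170,140,290,290,4,"pics/c4.png")
crop(s,290,240,450,380,5,"pics/c5.png")
E
```

```text
(no output)
```

View pics/c1.png

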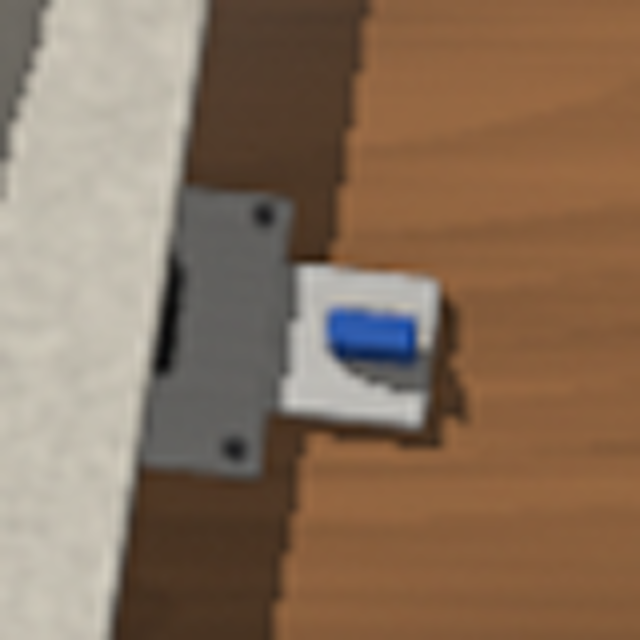

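View pics/c2.png

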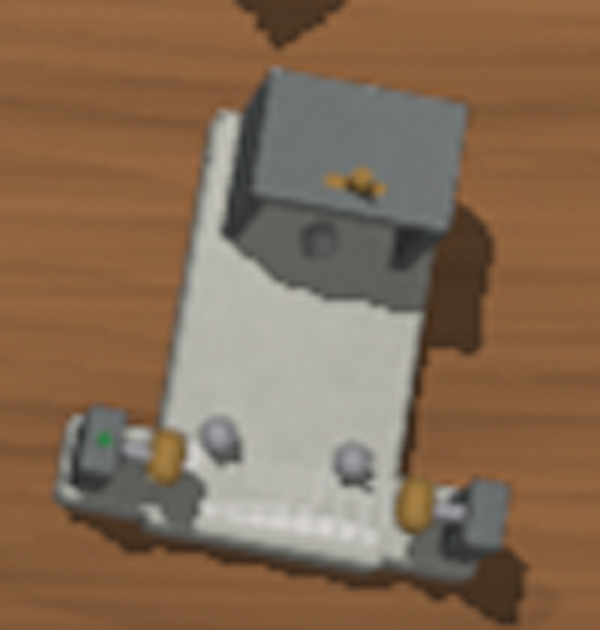

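View pics/c3.png

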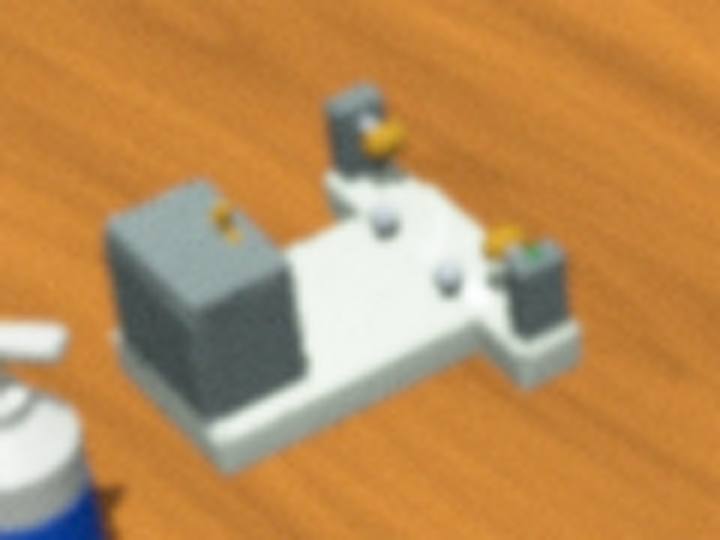

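View pics/c4.png

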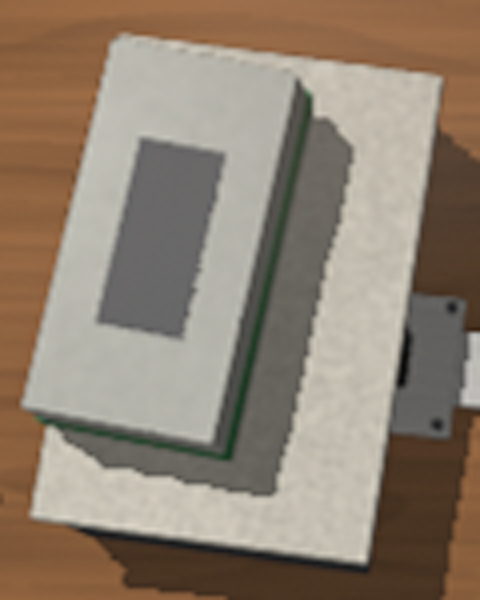

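View pics/c5.png

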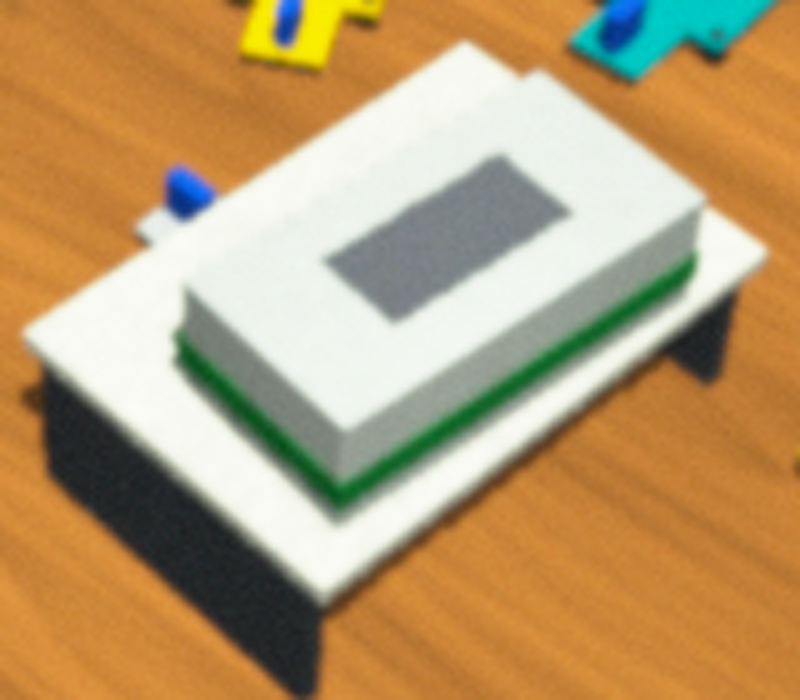

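```bash
cat > fit.py <<'E'
from h import *
from scipy.optimize import least_squares
def P(p,q):
    x,y,a=q; p=np.array(p,float)/1000; c,s=np.cos(a),np.sin(a)
    return np.c_[x+c*p[:,0]-s*p[:,1],y+s*p[:,0]+c*p[:,1],p[:,2]]
def fit(obs,q0):  # obs: list of (cam, [pts mm],[uv])
    f=lambda q:np.concatenate([(proj(c,P(p,q))-np.array(uv)).ravel() for c,p,uv in obs])
    r=least_squares(f,q0,loss='soft_l1'); return r.x,f(r.x).reshape(-1,2)
def px(uv,x0,y0,s): return [(x0+(u+.5)/s-.5,y0+(v+.5)/s-.5) for u,v in uv]
E
python3 - <<'E'
from fit import *
t=load("top0.npy");s=load("scene0.npy")
np.set_printoptions(precision=4,suppress=True)
q,r=fit([(t,[(80,24,17),(80,-24,17),(30,45,17),(30,-45,17),(62,0,45)],px([(440,280),(423,428),(293,200),(262,475),(373,325)],250,190,8))],[.6,.2,-1.5])
print("plate",q,np.degrees(q[2]));print(r); print(P([(62,0,45),(-22,0,52)],q))
q,r=fit([(t,[(50,0,36),(-40,28,36),(-40,-28,36),(-58,51,61),(-58,-51,61),(46,0,98),(102,0,98)],px([(320,240),(218,437),(353,463),(167,457),(415,503),(350,213),(370,87)],380,170,6)),
 (s,[(-40,28,36),(-40,-28,36),(-58,51,61),(-58,-51,61)],px([(384,220),(449,278),(383,140),(503,240)],180,180,6))],[.6,.0,0])
print("cradle",q,np.degrees(q[2]));print(r); print(P([(0,0,37),(50,0,36),(46,0,88)],q))
q,r=fit([(t,[(-100,150,100),(-100,-150,100),(100,150,100),(100,-150,100)],px([(440,75),(370,567),(118,37),(32,517)],170,140,4))],[.6,.3,-1.5])
print("shelf",q,np.degrees(q[2]));print(r)
E
```

```text
plate [ 0.5412  0.2953 -1.6533] -94.725656042029
[[ 0.2021 -0.2272]
 [ 0.2632 -0.1491]
 [-0.0979 -0.2653]
 [-0.3067  0.1468]
 [-0.0604  0.5229]]
[[0.5361 0.2335 0.045 ]
 [0.543  0.3172 0.052 ]]
cradle [ 0.5492 -0.0984 -0.1734] -9.936574964046253
[[ -0.0327   0.1569]
 [  0.0306  -0.0797]
 [ -0.1347  -0.1147]
 [ -0.2293   0.1615]
 [ -0.0085   0.5063]
 [  0.0743   0.1789]
 [  0.4072  -1.0546]
 [ 11.0464   9.4725]
 [-10.4217  -9.8362]
 [ 20.3492  17.6102]
 [-19.2851 -16.3855]]
[[ 0.5492 -0.0984  0.037 ]
 [ 0.5985 -0.1071  0.036 ]
 [ 0.5945 -0.1064  0.088 ]]
shelf [ 0.5674  0.2546 -1.4095] -80.75736925265461
[[-42.0154   0.5769]
 [ -9.8142  -0.2033]
 [120.2203  -1.0131]
 [159.6131   0.3644]]
```

```bash
python3 - <<'E'
from fit import *
t=load("top0.npy");s=load("scene0.npy")
np.set_printoptions(precision=4,suppress=True)
q,r=fit([(t,[(50,0,36),(-40,28,36),(-40,-28,36),(-58,51,61),(-58,-51,61),(46,0,98)],px([(320,240),(218,437),(353,463),(167,457),(415,503),(350,213)],380,170,6)),
 (s,[(-40,-28,36),(-40,28,36),(-58,-51,61),(-58,51,61)],px([(384,220),(449,278),(383,140),(503,240)],180,180,6))],[.6,.0,0])
print("cradle",q,np.degrees(q[2]));print(r); print(P([(0,0,37),(50,0,36),(46,0,88)],q))
q,r=fit([(t,[(-100,150,100),(-100,-150,100),(100,150,100),(100,-150,100)],px([(370,567),(440,75),(32,517),(118,37)],170,140,4))],[.6,.4,1.5])
print("shelf",q,np.degrees(q[2]));print(r)
print(P([(-100,0,100),(-100,150,100),(-100,-150,100)],q))
for n,uv in(("yellow",(330,315)),("turq",(257,365)),("yel2",(138,285)),("sani",(418,140)),("stap",(336,140))): print(n,back(t,uv,.03))
st=dict(ee_rot=[-0.64828473, -3.07320833,  0.00328183])
print(R.from_rotvec(st["ee_rot"]).as_matrix())
E
```

```text
cradle [ 0.5497 -0.0987 -0.1651] -9.461688498354809
[[-0.1038 -0.0517]
 [ 0.2422 -0.1462]
 [ 0.1055 -0.363 ]
 [ 0.0348  0.1809]
 [ 0.309   0.1872]
 [ 0.0131 -0.0371]
 [ 0.111  -0.1533]
 [ 0.0414 -0.2425]
 [ 0.3326  0.2976]
 [ 0.1999  0.8421]]
[[ 0.5497 -0.0987  0.037 ]
 [ 0.599  -0.1069  0.036 ]
 [ 0.5951 -0.1062  0.088 ]]
shelf [0.5644 0.3898 1.4621] 83.77021596439594
[[-0.1172 -0.468 ]
 [ 0.6389  0.1342]
 [-0.1621  1.0128]
 [-0.2615 -0.5103]]
[[0.5535 0.2904 0.1   ]
 [0.4044 0.3067 0.1   ]
 [0.7026 0.2741 0.1   ]]
yellow [0.3316 0.1458 0.03  ]
turq [0.2088 0.3187 0.03  ]
yel2 [0.3949 0.6195 0.03  ]
sani [ 0.7834 -0.0726  0.03  ]
stap [0.7792 0.1384 0.03  ]
[[-0.9148  0.4039 -0.0012]
 [ 0.4039  0.9148 -0.0019]
 [ 0.0003 -0.0022 -1.    ]]
```

The grey plate with the blue tab under the shelf, at (287,232), is the one I want. The lookalikes are yellow at (330,315), yellow at (138,285) and turquoise at (257,365). Crop c1 shows a grey slab, a bright nose and a blue tab at about (296.5,230.5), so the choice holds. Its tab works out at 0.536, 0.2335, z 45 mm, about 57 mm in front of the shelf edge, which fits the description.

```bash
python3 -m handwheel '[[[70,-40,-14,0,0],[70,-40,-14,0,0],[70,-40,-14,0,0],[70,-40,-14,0,0],[70,-40,-14,0,0],[70,-40,-14,0,0],[70,-40,-14,0,0],[70,-40,-14,0,0],[70,-40,-14,0,0],[70,-36,-18,0,0]]]' 20
```

```text
time_s: 1.1
tcp_pos: [0.5374, 0.2329, 0.2298]
ee_rot: [-0.649, -3.073, 0.0]
ft_force: [0.6, -0.2, 1.3]
width: 0.0702
```

```bash
python3 -m handwheel '[[[60,0,0,0,8.5],[60,0,0,0,8.5],[60,0,0,0,8.5],[60,0,0,0,8.5],[60,0,0,0,8.5],[60,0,0,0,8.5],[60,0,0,0,8.5],[60,0,0,0,8.5],[60,0,0,0,2.9],[60,0,0,0,0]]]'
cat > st.py <<'E'
import sys
from h import *
from station import ctrl
s=ctrl.state(); M=R.from_rotvec(s["ee_rot"]).as_matrix()
np.set_printoptions(precision=4,suppress=True)
print("t",round(s["time_s"],2),"tcp",s["tcp_pos"],"yang",np.degrees(np.arctan2(M[1,1],M[0,1])),"z",M[:,2],"F",s["ft_force"],"w",s["width"],"q6",s["joint_positions"][5])
if len(sys.argv)>3:
    g=np.array([float(a) for a in sys.argv[1:4]]); print("tool shift mm",M.T@(g-s["tcp_pos"])*1000)
    if len(sys.argv)>4: print("turn",-(float(sys.argv[4])-np.degrees(np.arctan2(M[1,1],M[0,1]))))
E
python3 st.py .536 .2335 .046 -4.7
```

```text
time_s: 2.1
tcp_pos: [0.536, 0.2342, 0.2298]
ee_rot: [-2.31, -2.128, 0.002]
ft_force: [0.7, 0.3, -0.1]
width: 0.0599
t 2.1 tcp [0.536  0.2342 0.2298] yang -4.713418868929722 z [-0.0012 -0.0003 -1.    ] F [ 0.7396  0.3462 -0.0747] w 0.0599084004432282 q6 0.34630263404983475
tool shift mm [ -0.6118   0.3029 183.8045]
turn -0.013418868929721661
```

```bash
python3 -m handwheel '[[[50,0,0,20,0],[50,0,0,20,0],[50,0,0,20,0],[50,0,0,20,0],[50,0,0,20,0],[50,0,0,20,0],[50,0,0,10,0],[50,0,0,8,0],[50,0,0,0,0],[50,0,0,0,0]]]'
python3 - <<'E'
from h import *
from station import ctrl
for n in("scene","top"):
    c=ctrl.camera(n); np.save(f"{n}1.npy",c,allow_pickle=True)
    s=ctrl.state(); tip=s["tcp_pos"]+[0,0,-.025]; u,v=proj(c,tip)[0].round().astype(int); print(n,u,v)
    crop(c,u-50,v-40,u+50,v+40,7,f"pics/{n}1.png")
E
```

```text
time_s: 3.1
tcp_pos: [0.5369, 0.2345, 0.0931]
ee_rot: [2.31, 2.128, 0.002]
ft_force: [-0.6, 0.6, 0.8]
width: 0.0502
scene 328 270
top 295 228
```

View pics/scene1.png

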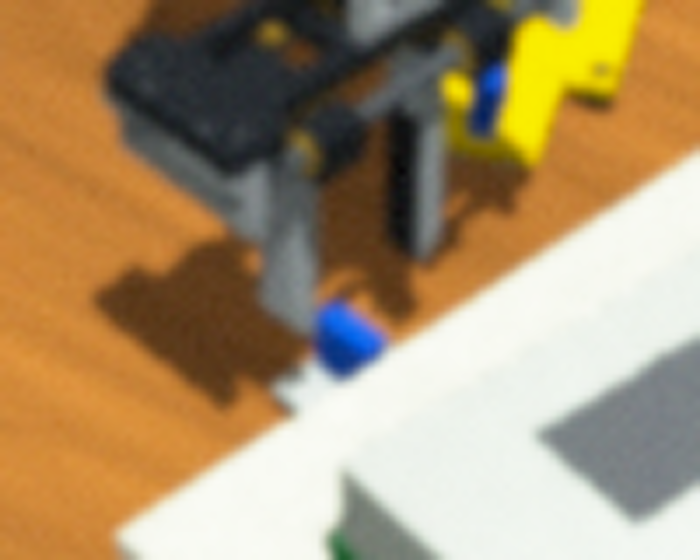

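View pics/top1.png

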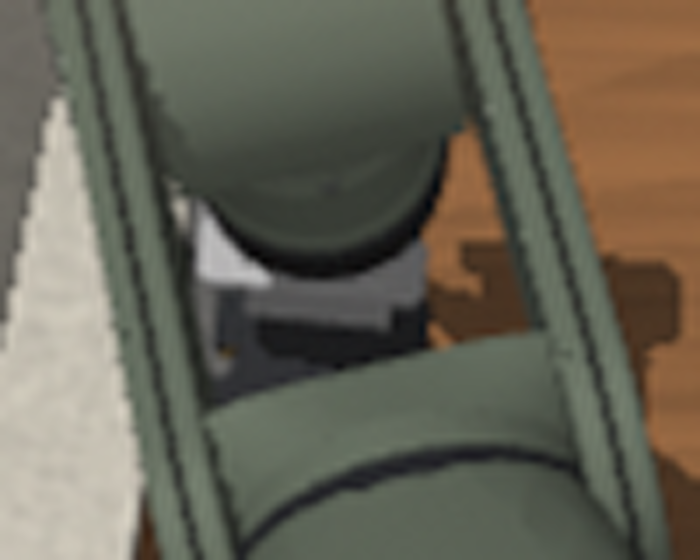

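In the scene crop the open fingers stand either side of the blue tab at scene (327,278), and the midpoint of the fingertips projects onto it. I'll descend and close.

```bash
python3 -m handwheel '[[[50,-1,-1,10,0],[50,0,0,10,0],[50,0,0,10,0],[50,0,0,10,0],[50,0,0,7,0],[50,0,0,0,0],[0,0,0,0,0],[0,0,0,0,0],[0,0,0,0,0],[0,0,0,0,0]]]' 25; python3 st.py .536 .2335 .046
```

```text
time_s: 4.2
tcp_pos: [0.5357, 0.2335, 0.0459]
ee_rot: [2.311, 2.128, 0.001]
ft_force: [-0.2, 0.5, -0.0]
width: 0.0213
t 4.2 tcp [0.5357 0.2335 0.0459] yang -4.721444907198242 z [ 0.001   0.0003 -1.    ] F [-0.2091  0.5261 -0.0406] w 0.02131161076402739 q6 0.34545625690011195
tool shift mm [ 0.0068  0.3383 -0.0501]
```

```bash
python3 -m handwheel '[[[0,0,0,0,0],[0,0,0,0,0],[0,0,0,0,0],[0,-2,0,0,0],[0,-5,0,0,0],[0,-8,0,0,0],[0,-10,0,0,0],[0,-10,0,0,0],[0,-10,0,0,0],[0,-10,-1,0,0]]]' 25; python3 st.py
```

```text
time_s: 5.2
tcp_pos: [0.53, 0.1777, 0.0457]
ee_rot: [2.311, 2.127, 0.001]
ft_force: [1.0, 2.7, 2.6]
width: 0.0117
t 5.2 tcp [0.53   0.1777 0.0457] yang -4.753189052332908 z [ 0.0007  0.0002 -1.    ] F [0.9607 2.669  2.6243] w 0.011661693387687161 q6 0.2514887709351321
```

```bash
python3 -m handwheel '[[[0,-12,-1,0,0],[0,-12,0,0,0],[0,-12,0,0,0],[0,-12,-1,0,0],[0,-10,0,0,0],[0,-8,0,0,0],[0,-4,0,0,0],[0,0,0,0,0],[50,0,0,0,0],[50,0,0,0,0]]]' 25; python3 st.py
```

```text
time_s: 6.2
tcp_pos: [0.5209, 0.1083, 0.0445]
ee_rot: [-2.31, -2.128, 0.005]
ft_force: [-0.2, 0.1, -0.3]
width: 0.0243
t 6.2 tcp [0.5209 0.1083 0.0445] yang -4.687530214937114 z [-0.0025 -0.0017 -1.    ] F [-0.2098  0.1247 -0.273 ] w 0.02431372324292519 q6 0.12603064905583142
```

```bash
python3 -m handwheel '[[[50,0,0,0,0],[50,0,0,-5,0],[50,0,0,-20,0],[50,0,0,-30,0],[50,0,0,-30,0],[50,0,0,-30,0],[50,0,0,-20,0],[50,0,0,-5,0],[50,0,0,0,0],[50,0,0,0,0]]]'; python3 - <<'E'
from h import *
from station import ctrl
for n in("scene","top"):
    c=ctrl.camera(n); np.save(f"{n}2.npy",c,allow_pickle=True)
    u,v=proj(c,[.53,.18,.02])[0].round().astype(int); print(n,u,v)
    crop(c,u-60,v-45,u+60,v+45,6,f"pics/{n}2.png"); print(u-60,v-45)
E
```

```text
time_s: 7.2
tcp_pos: [0.521, 0.109, 0.184]
ee_rot: [-2.31, -2.127, 0.003]
ft_force: [-0.2, -0.3, 0.4]
width: 0.05
scene 314 272
254 227
top 318 235
258 190
```

View pics/scene2.png

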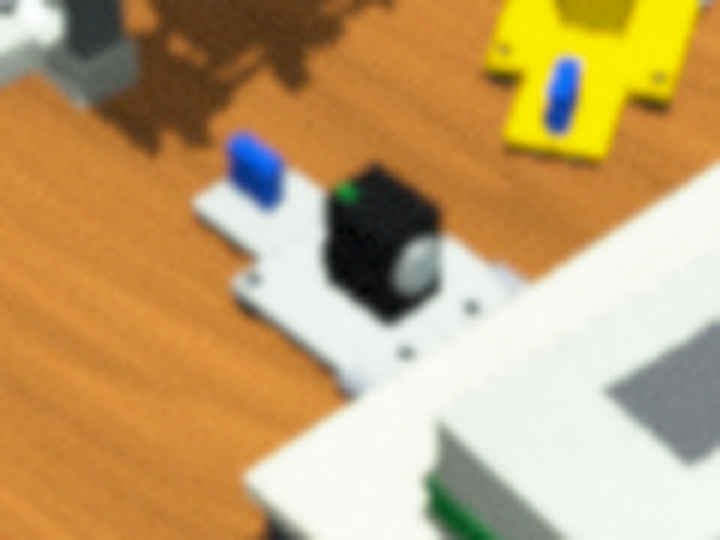

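View pics/top2.png

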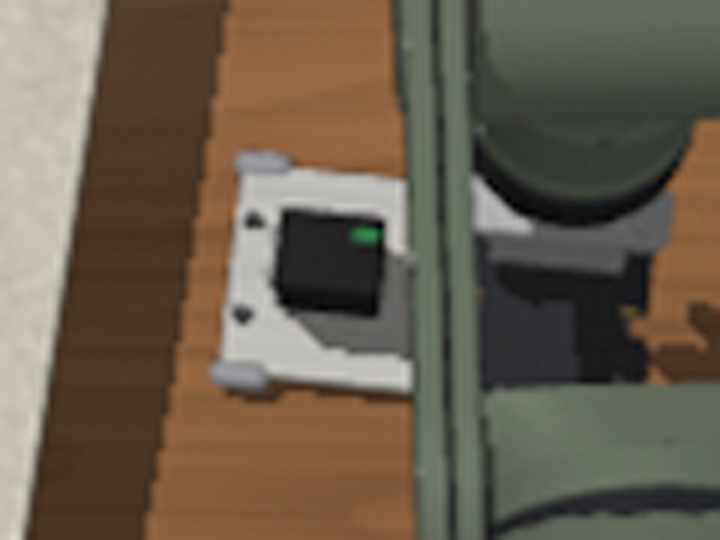

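```bash
python3 - <<'E'
from fit import *
t=load("top2.npy");s=load("scene2.npy")
np.set_printoptions(precision=4,suppress=True)
q,r=fit([(t,[(-58,20,17),(-58,-20,17),(-56,45,15),(-56,-45,15),(-44,17,72),(0,17,72)],px([(254,220),(242,314),(263,161),(241,375),(278,210),(385,221)],258,190,6)),
 (s,[(80,-24,17),(80,24,17),(30,45,17),(22,38,17),(76,0,45),(48,0,45),(-58,20,17),(-58,-20,17)],
  px([(300,170),(195,203),(235,290),(253,279),(238,140),(272,157),(404,352),(471,307)],254,227,6))],[.53,.18,-1.6])
print("plate",q,np.degrees(q[2]));print(r); print(P([(62,0,45),(-22,0,52),(-26,0,52)],q))
E
```

```text
plate [ 0.5275  0.1705 -1.6602] -95.12333977386608
[[-0.3163  0.2809]
 [-0.1706  0.0905]
 [ 0.1454  0.7764]
 [-0.3452 -0.1154]
 [ 0.3501 -0.8294]
 [ 0.5436 -0.7111]
 [-4.599  -2.9958]
 [-0.1786 -0.3215]
 [-0.5593 -1.7159]
 [ 0.389   0.3845]
 [-0.1185 -0.7075]
 [ 1.0784  1.5606]
 [ 0.7125  0.6163]
 [ 0.5102  0.6133]]
[[0.522  0.1087 0.045 ]
 [0.5295 0.1924 0.052 ]
 [0.5298 0.1964 0.052 ]]
```

The top view shows the plate standing free of the shelf, with the housing around top (313,233). The fitted tab matches where I released it to about 1 mm. Next I take the housing.

```bash
python3 st.py .5295 .1924 .058 -5.1
```

```text
t 7.3 tcp [0.5207 0.109  0.1836] yang -4.719249184878567 z [-0.0035 -0.0003 -1.    ] F [ 0.192   1.4472 -0.5208] w 0.05033426779857099 q6 0.1260819281795257
tool shift mm [ 83.8968   2.2968 125.5552]
turn 0.3807508151214325
```

```bash
python3 -m handwheel '[[[66,25,2,0,0.4],[66,30,0,0,0],[66,24,0,0,0],[66,5,0,15,0],[66,0,0,30,0],[66,0,0,30,0],[66,0,0,25,0],[66,0,0,20,0],[66,0,0,5,0],[66,0,0,0,0]]]'; python3 st.py .5295 .1924 .058 -5.1;python3 - <<'E'
from h import *
from station import ctrl
c=ctrl.camera("scene"); crop(c,264,217,374,307,7,"pics/s3.png")
E
```

```text
time_s: 8.3
tcp_pos: [0.5296, 0.1916, 0.0583]
ee_rot: [-2.317, -2.118, 0.006]
ft_force: [0.8, -0.4, -0.3]
width: 0.0661
t 8.3 tcp [0.5296 0.1916 0.0583] yang -5.149383248961689 z [-0.0043 -0.0012 -1.    ] F [ 0.7709 -0.3581 -0.3059] w 0.06608205381689844 q6 0.2837076745481034
tool shift mm [ 0.7785 -0.1706  0.2833]
turn -0.04938324896168922
```

View pics/s3.png

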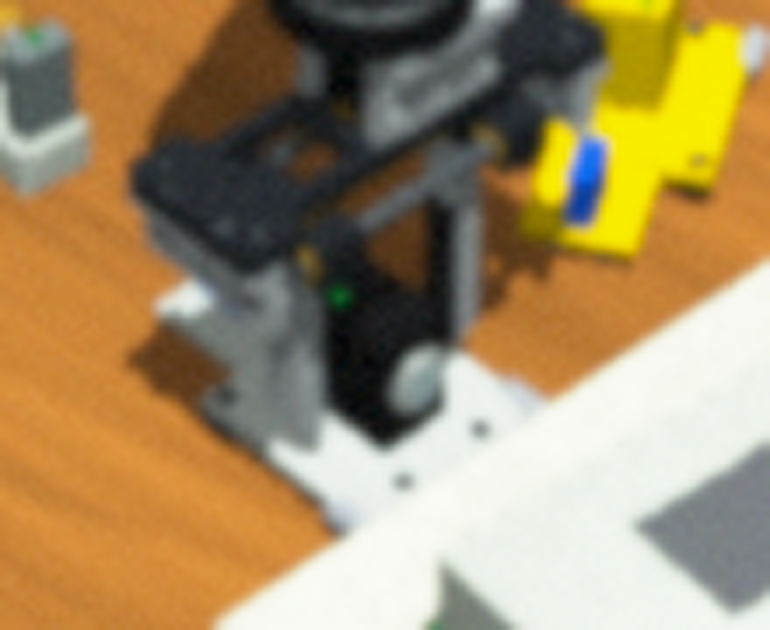

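Both fingers straddle the black housing at crop (385,380). I'll close lightly and lift a little to see whether the nose droops by itself.

```bash
python3 -m handwheel '[[[0,0,0,0,0],[0,0,0,0,0],[0,0,0,0,0],[0,0,0,0,0],[0,0,0,0,0],[0,0,0,0,0],[0,0,0,-10,0],[0,0,0,-15,0],[0,0,0,-15,0],[0,0,0,0,0]]]' 7; python3 st.py; cat > view.py <<'E'
import sys
from h import *
from station import ctrl
i=sys.argv[1]
for n in("scene","top"):
    c=ctrl.camera(n); np.save(f"{n}{i}.npy",c,allow_pickle=True)
    p=ctrl.state()["tcp_pos"]+[0,0,-.03]
    u,v=proj(c,p)[0].round().astype(int); u=min(max(u,60),580);v=min(max(v,45),435); print(n,u-60,v-45)
    crop(c,u-60,v-45,u+60,v+45,6,f"pics/{n}{i}.png")
E
python3 view.py 4
```

```text
time_s: 9.35
tcp_pos: [0.5341, 0.1931, 0.104]
ee_rot: [2.316, 2.117, 0.01]
ft_force: [0.8, 0.4, -2.1]
width: 0.0341
t 9.35 tcp [0.5341 0.1931 0.104 ] yang -5.1251257514750534 z [ 0.007   0.0014 -1.    ] F [ 0.8137  0.4254 -2.0675] w 0.03413038725883318 q6 0.28404978523520713
scene 257 216
top 252 186
```

View pics/scene4.png

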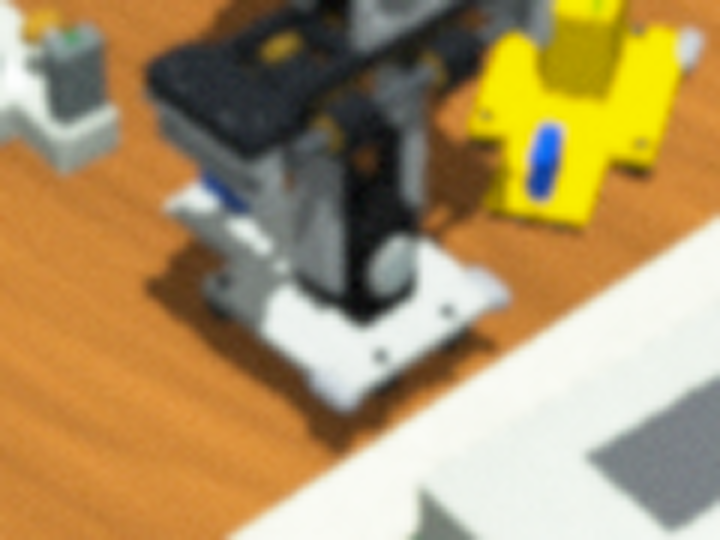

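```bash
cat > tilt.py <<'E'
from fit import *
# plate pose: grasp world g, tool y angle ya (deg, plate y = tool y), pitch th nose-down(deg), grip offset in plate (gx,gz) mm
def PT(p,g,ya,th,gp=(-22.,52.)):
    p=np.array(p,float)/1000-[gp[0]/1000,0,gp[1]/1000]
    t=np.radians(th); x=p[:,0]*np.cos(t)+p[:,2]*np.sin(t); z=-p[:,0]*np.sin(t)+p[:,2]*np.cos(t)
    a=np.radians(ya-90); return np.array(g)+np.c_[x*np.cos(a)-p[:,1]*np.sin(a),x*np.sin(a)+p[:,1]*np.cos(a),z]
E
python3 - <<'E'
from tilt import *
np.set_printoptions(precision=2,suppress=True)
s=load("scene4.npy")
pts=[(-58,20,17),(-58,-20,17),(80,24,17),(30,45,17),(-69,45,13),(-69,-45,13)]
obs=np.array(px([(380,356),(447,311),(170,205),(207,290),(345,398),(500,293)],257,216,6))
for th in(0,5,10,15,20):
    e=proj(s,PT(pts,[.5341,.1931,.098],-5.13,th))-obs; print(th,e.ravel(),np.abs(e).mean())
E
```

```text
0 [ 0.75 -0.44  0.81 -0.46 -0.72 -1.08 -0.5  -2.13  2.38  0.74  1.78  1.19] 1.0799052928087771
5 [ 1.53 -0.76  1.61 -0.79  0.26  1.95  0.38 -0.29  3.24  0.23  2.69  0.64] 1.1985299054422545
10 [ 2.24 -1.21  2.34 -1.25  1.4   5.02  1.34  1.53  4.01 -0.43  3.51 -0.06] 2.029428240622489
15 [ 2.87 -1.78  2.99 -1.84  2.71  8.1   2.39  3.33  4.67 -1.25  4.23 -0.9 ] 3.088814639188063
20 [ 3.41 -2.48  3.55 -2.55  4.18 11.17  3.51  5.1   5.22 -2.21  4.84 -1.89] 4.175087280773823
```

View pics/top4.png

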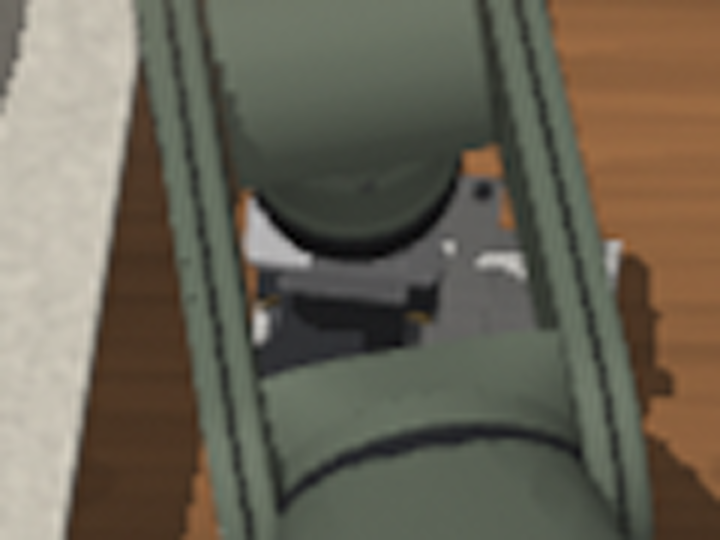

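The plate stayed nearly level (about 2°) at 7 N. The tool only turns about its vertical axis, so I need something fixed to pitch the plate in the jaws. The fixed shelf board's bare front strip will do it: rest the rear feet on it and lower.

```bash
python3 -m handwheel '[[[0,0,0,-10,0],[0,0,0,-20,0],[0,0,0,-20,0],[0,0,0,-20,0],[0,10,0,-5,0],[0,15,0,0,0],[0,18,0,0,0],[0,15,0,0,0],[0,10,0,0,0],[0,0,0,0,0]]]' 12; python3 st.py .53 .261 .168; python3 view.py 5
```

```text
time_s: 10.45
tcp_pos: [0.5368, 0.2622, 0.1744]
ee_rot: [-2.315, -2.122, 0.002]
ft_force: [-0.5, -0.2, -3.4]
width: 0.0341
t 10.45 tcp [0.5368 0.2622 0.1744] yang -4.978402971157946 z [-0.0014 -0.0002 -1.    ] F [-0.5132 -0.1615 -3.3727] w 0.034068924016196454 q6 0.3961555616553896
tool shift mm [-1.7454 -6.6931  6.4407]
scene 277 208
top 222 177
```

View pics/scene5.png

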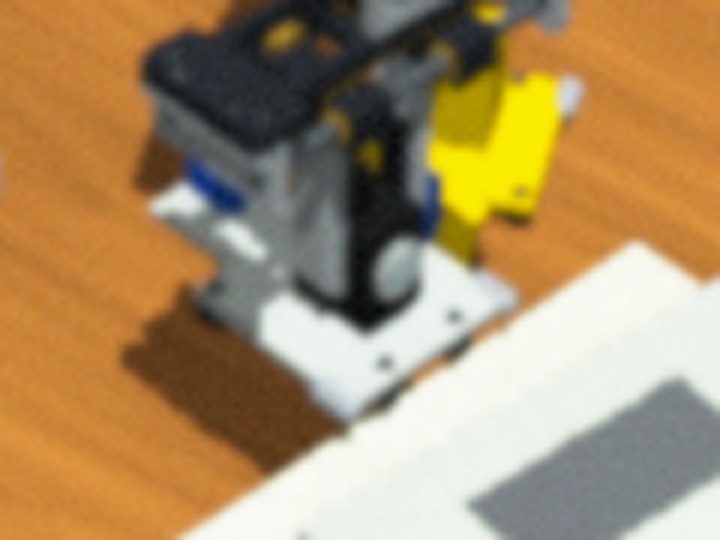

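View pics/top5.png

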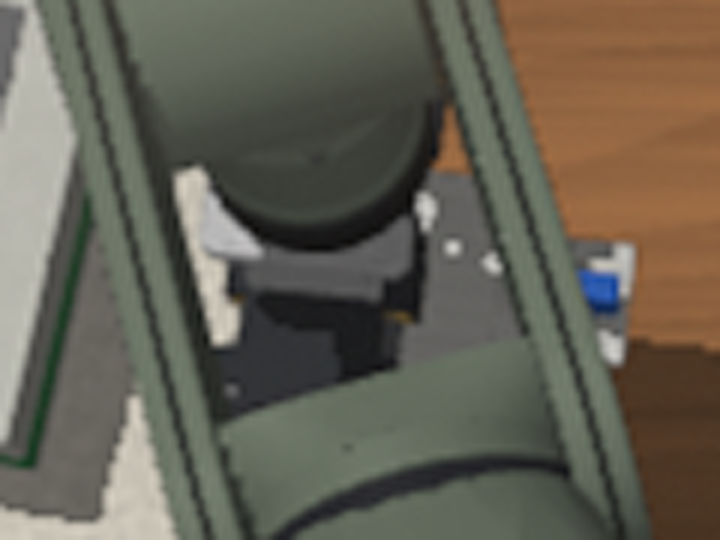

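```bash
python3 -m handwheel '[[[0,0,0,5,0],[0,0,0,5,0],[0,0,0,4,0],[0,0,0,2,0],[0,-2,0,2,0],[0,-2,0,2,0],[0,-2,0,2,0],[0,-2,0,2,0],[0,-2,0,2,0],[0,-2,0,1,0]]]' 12; python3 st.py; python3 view.py 6
```

```text
time_s: 11.55
tcp_pos: [0.5363, 0.2484, 0.1482]
ee_rot: [-2.318, -2.119, -0.001]
ft_force: [-2.0, -0.3, 1.1]
width: 0.0341
t 11.55 tcp [0.5363 0.2484 0.1482] yang -5.137640040359016 z [ 0.0001  0.0007 -1.    ] F [-2.0303 -0.2505  1.1376] w 0.03408540446315868 q6 0.3764710503824265
scene 273 213
top 228 179
```

View pics/scene6.png

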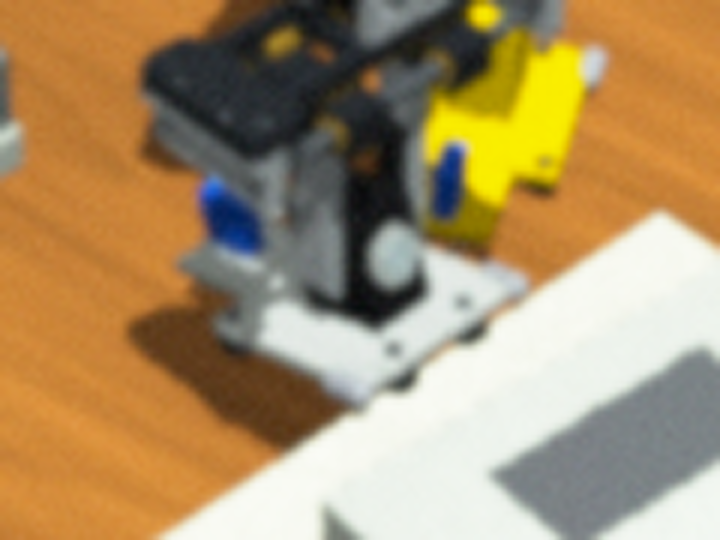

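View pics/top6.png

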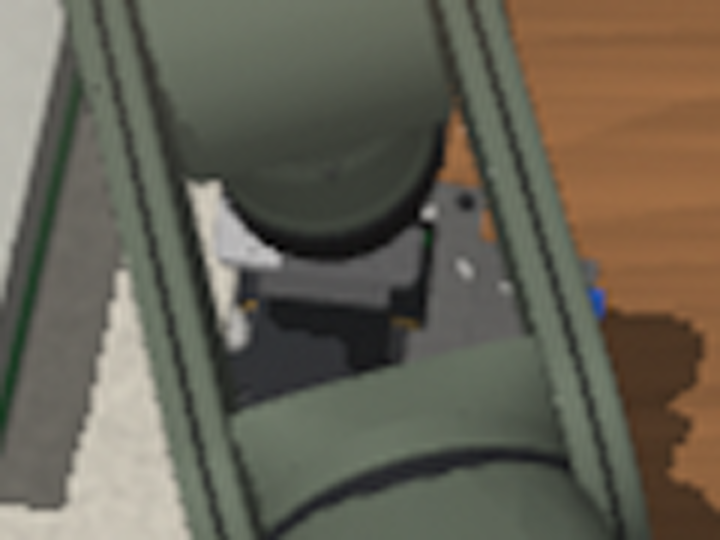

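```bash
cat > meas.py <<'E'
from tilt import *
np.set_printoptions(precision=2,suppress=True)
def run(cam,pts,uv,g,ya,th0=15,free=False):
    uv=np.array(uv)
    # params: th, small global pixel shift (calibration)
    f=lambda v:(proj(cam,PT(pts,g,ya,v[0]))+v[1:3]-uv).ravel()
    r=least_squares(f,[th0,0,0],loss='soft_l1'); print("th",r.x,"res",f(r.x)); return r.x
E
python3 - <<'E'
from meas import *
s=load("scene6.npy")
pts=[(-58,20,17),(-58,-20,17),(-69,45,13),(-69,-45,13),(80,24,17),(76,0,45)]
run(s,pts,px([(393,348),(463,302),(362,398),(522,287),(180,265),(210,183)],273,213,6),[.5363,.2484,.1422],-5.1)
s=load("scene5.npy")
pts=[(-58,20,17),(-58,-20,17),(-69,45,13),(-69,-45,13),(80,24,17)]
run(s,pts,px([(386,362),(455,316),(350,412),(513,300),(150,210)],277,208,6),[.5368,.2622,.1684],-5.0)
E
```

```text
th [17.11 -1.32 -0.38] res [ 0.19  0.11  0.03 -0.07  1.39 -0.5   0.63  0.17 -1.56 -0.17 -1.04  0.43]
th [ 2.5  -1.35  0.02] res [-0.35 -0.2  -0.28 -0.42  1.51 -0.02  0.34  0.73 -0.67  0.02]
```

The scene crop shows the plate pitched nose-down. The fit gives 17° (14.6° of change), so I take 16°. Now I firm up the grip, lift off and turn towards the cradle.

```bash
python3 -m handwheel '[[[0,0,0,0,0],[0,0,0,0,0],[0,0,0,-3,0],[0,0,0,-10,0],[0,-5,0,-20,0],[0,-15,0,-20,0],[0,-25,0,-10,0],[0,-25,0,-5,0],[0,-20,0,0,0],[0,-10,0,0,0]]]' 45; python3 - <<'E'
from tilt import *
np.set_printoptions(precision=4,suppress=True)
cr=[.5497,-.0987,np.radians(-9.46)]
for th in (15,16,17):
  t=np.radians(th); gx,gz=-71.2,53.3
  x=gx*np.cos(t)+gz*np.sin(t); z=-gx*np.sin(t)+gz*np.cos(t)
  for d in(75,0):
    print(th,d,P([(50+x-d*np.cos(t),0,36+z+d*np.sin(t)+6+1)],cr))
E
python3 st.py
```

```text
time_s: 12.65
tcp_pos: [0.5278, 0.1477, 0.2173]
ee_rot: [2.319, 2.118, 0.002]
ft_force: [0.5, 0.4, -2.9]
width: 0.0337
15 75 [[ 0.4733 -0.086   0.1323]]
15 0 [[ 0.5448 -0.0979  0.1129]]
16 75 [[ 0.4749 -0.0862  0.1345]]
16 0 [[ 0.546  -0.0981  0.1139]]
17 75 [[ 0.4765 -0.0865  0.1367]]
17 0 [[ 0.5472 -0.0983  0.1148]]
t 12.65 tcp [0.5278 0.1477 0.2173] yang -5.197381521170061 z [ 0.0016  0.0002 -1.    ] F [ 0.525   0.376  -2.9392] w 0.03366105517017292 q6 0.20559527911380393
```

```bash
python3 -m handwheel '[[[0,0,0,0,-8.5],[0,0,0,0,-8.59],[0,0,0,0,-8.59],[0,0,0,0,-8.59],[0,0,0,0,-8.59],[0,0,0,0,-8.59],[0,0,0,0,-8.59],[0,0,0,0,-8.59],[0,0,0,0,-8.59],[0,0,0,0,-8.5]]]' 45;  python3 st.py .4749 -.0862 .165 80.54
```

```text
time_s: 13.65
tcp_pos: [0.5275, 0.1494, 0.2164]
ee_rot: [0.247, 3.132, 0.001]
ft_force: [-0.1, 0.3, -3.2]
width: 0.0337
t 13.65 tcp [0.5275 0.1494 0.2164] yang 80.9754133374267 z [ 0.0002  0.0007 -1.    ] F [-0.1266  0.2878 -3.2048] w 0.03370336067222723 q6 -1.2956484403334625
tool shift mm [  14.9498 -241.0069   51.2693]
turn 0.4354133374266951
```

```bash
python3 -m handwheel '[[[0,2,-15,0,0.4],[0,2,-30,0,0],[0,2,-38,0,0],[0,2,-40,0,0],[0,2,-40,0,0],[0,2,-38,0,0],[0,2,-25,0,0],[0,1,-15,15,0],[0,0,0,20,0],[0,0,0,15,0]]]' 45;  python3 st.py .4749 -.0862 .1345 80.54; python3 view.py 7
```

```text
time_s: 14.65
tcp_pos: [0.4707, -0.0873, 0.1657]
ee_rot: [-0.277, -3.129, -0.0]
ft_force: [0.2, 0.5, -3.6]
width: 0.0335
t 14.65 tcp [ 0.4707 -0.0873  0.1657] yang 79.86449505765559 z [-0.0005  0.0001 -1.    ] F [ 0.2283  0.4507 -3.6026] w 0.03352249682488009 q6 -1.7581796736771833
tool shift mm [-3.9315  1.8118 31.1884]
turn -0.6755049423444177
scene 198 143
top 373 210
```

View pics/scene7.png

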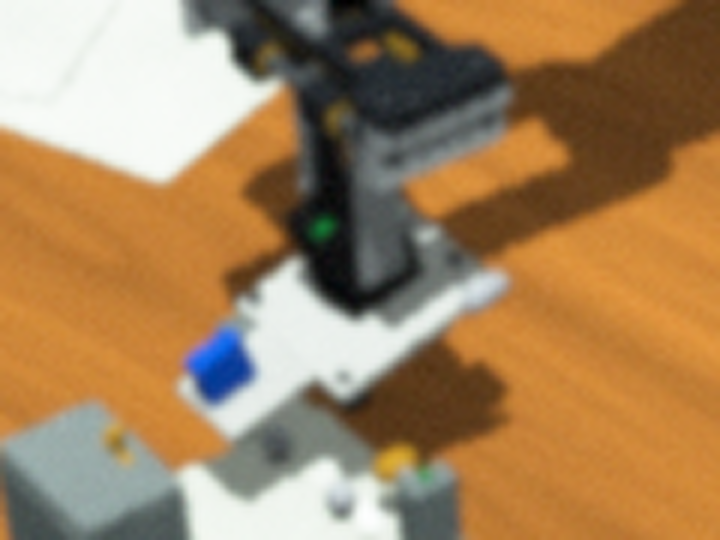

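View pics/top7.png

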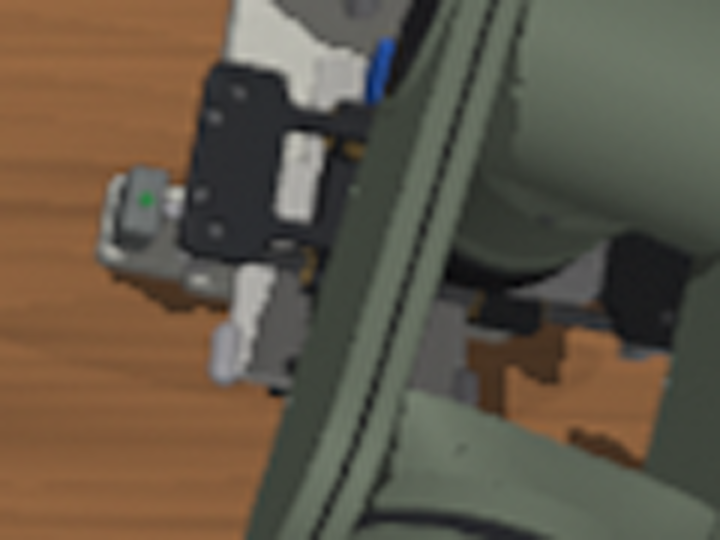

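```bash
python3 - <<'E'
from meas import *
s=load("scene7.npy")
pts=[(80,24,17),(80,-24,17),(22,38,17),(22,-38,17),(-58,20,17),(-56,45,13)]
uv=px([(235,437),(178,388),(343,378),(250,299),(455,258),(490,287)],198,143,6)
x=run(s,pts,uv,[.4707,-.0873,.1597],79.86)
x=run(s,pts[:4]+pts[5:],uv[:4]+uv[5:],[.4707,-.0873,.1597],79.86)
E
```

```text
th [17.68 -1.12  0.63] res [-0.54  0.18 -0.16 -0.08  0.44 -0.19  1.18  0.09  0.08 -0.33 -0.77  0.33]
th [18.09 -1.23  0.54] res [-0.48  0.19 -0.1  -0.07  0.44 -0.27  1.19  0.02 -0.82  0.12]
```

The scene crop shows the nose, with the tab at about (221,361), pointing at the hood mouth, and a pitch fit of 17–18°. I'll use 17° and go to the pre-insert point.

```bash
python3 st.py .4765 -.0865 .1367 80.54; python3 -m handwheel '[[[0,-3,2,8,-0.6],[0,-2,0,8,0],[0,0,0,8,0],[0,0,0,5,0],[0,0,0,0,0],[0,0,0,0,0],[0,0,0,0,0],[0,0,0,0,0],[0,0,0,0,0],[0,0,0,0,0]]]' 45;  python3 st.py .4765 -.0865 .1367 80.54; python3 view.py 8
```

```text
t 14.75 tcp [ 0.4692 -0.0861  0.1641] yang 79.97006365229967 z [-0.0053  0.0018 -1.    ] F [ 0.7955  0.3498 -2.7986] w 0.033800884993643296 q6 -1.7588280839891588
tool shift mm [-7.4511  0.8813 27.4012]
turn -0.5699363477003345
time_s: 15.75
tcp_pos: [0.4771, -0.0851, 0.1377]
ee_rot: [0.252, 3.131, -0.0]
ft_force: [-0.6, -0.2, -2.7]
width: 0.0337
t 15.75 tcp [ 0.4771 -0.0851  0.1377] yang 80.79463111443634 z [ 0.0004 -0.0001 -1.    ] F [-0.6155 -0.1864 -2.6585] w 0.03368493943972476 q6 -1.7654952556140895
tool shift mm [ 0.3436 -1.4738  0.9591]
turn 0.2546311144363358
scene 197 152
top 371 208
```

View pics/scene8.png

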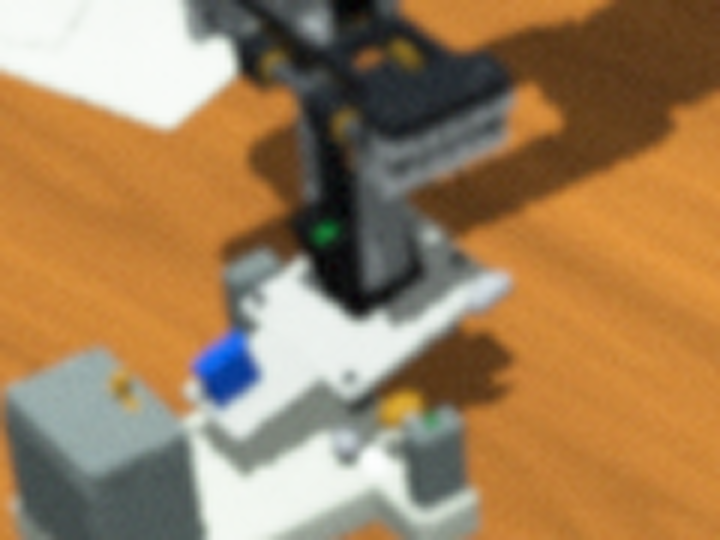

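```bash
python3 -m handwheel '[[[0,-3,-0.5,1,0.2],[0,-6,-0.5,2.2,0],[0,-6,-0.5,2.2,0],[0,-6,0,1.8,0],[0,-6,0,1.8,0],[0,-6,0,1.8,0],[0,-6,0,1.8,0],[0,-6,0,1.8,0],[0,-3,0,1,0],[0,0,0,0,0]]]' 45;  python3 st.py .5472 -.0983 .1148 80.54; python3 view.py 9
```

```text
time_s: 16.85
tcp_pos: [0.5238, -0.0946, 0.1211]
ee_rot: [-0.258, -3.13, 0.0]
ft_force: [-2.7, -1.2, -9.8]
width: 0.0333
t 16.85 tcp [ 0.5238 -0.0946  0.1211] yang 80.58097051410583 z [-0.0015 -0.     -1.    ] F [-2.6806 -1.1943 -9.7743] w 0.03331018303703355 q6 -1.7472197626856947
tool shift mm [-23.6966   0.178    6.2312]
turn 0.04097051410582253
scene 183 163
top 373 190
```

View pics/scene9.png

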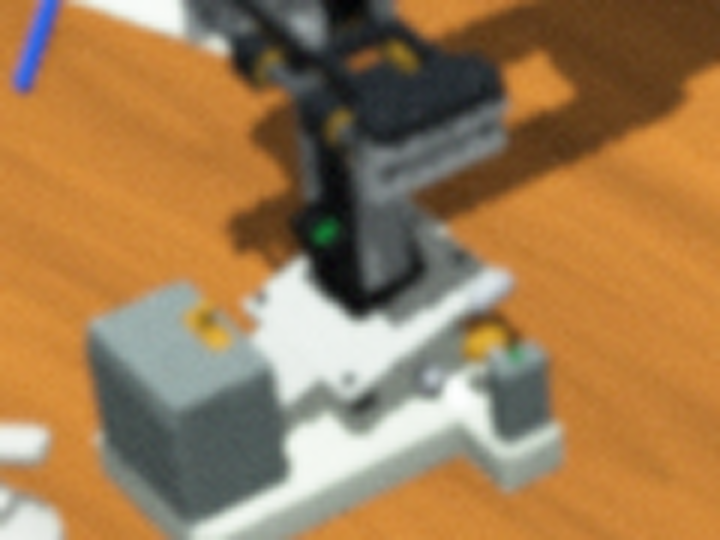

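View pics/top9.png

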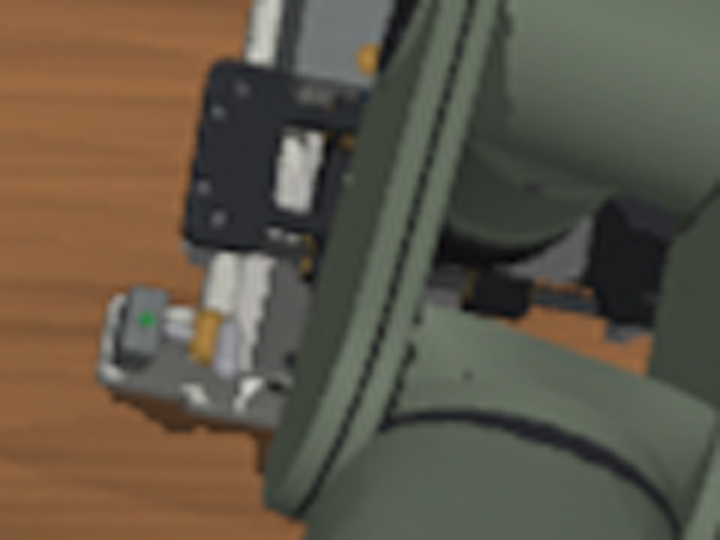

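The tab is inside the hood: it is hidden in the scene view and only the plate's slab shows behind the hood. The roughly 6 N of extra downward force matches the hood roller. I continue along the slope.

```bash
python3 -m handwheel '[[[0,-3,0,0.8,0],[0,-4,0,1,0],[0,-4,0,1,0],[0,-4,0,1,0],[0,-4,0,1,0],[0,-4,0,1,0],[0,-1,0,0.5,0],[0,0,0,0,0],[0,0,0,0,0],[0,0,0,0,0]]]' 45;  python3 st.py .5472 -.0983 .1148 80.54; python3 view.py 10
```

```text
time_s: 17.95
tcp_pos: [0.5486, -0.0985, 0.1165]
ee_rot: [0.257, 3.129, -0.001]
ft_force: [-0.9, 0.7, -3.3]
width: 0.0334
t 17.95 tcp [ 0.5486 -0.0985  0.1165] yang 80.59251164330638 z [ 0.0023 -0.0007 -1.    ] F [-0.8679  0.7482 -3.2791] w 0.03336422196104763 q6 -1.7397369860881116
tool shift mm [ 1.4281 -0.0024  1.6534]
turn 0.05251164330637437
scene 176 168
top 374 180
```

View pics/scene10.png

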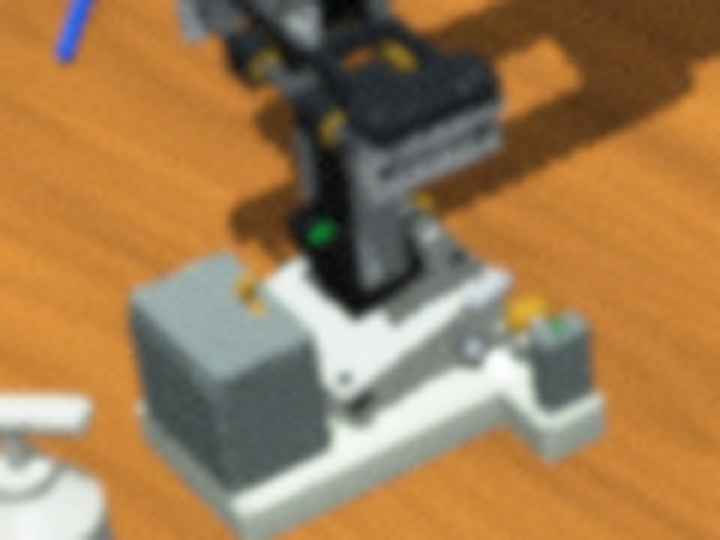

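The force has returned to weight alone. In the scene view the plate lies tilted with its nose under the hood and the left bar at crop (490,287) is just above and inboard of the catch roller at (528,308). I ease the grip, lower onto the front ball and bring the rear down along the arc about the ball.

```bash
python3 -m handwheel '[[[0,0,0,0,0],[0,0,0,0.8,0],[0,0,0,0.8,0],[0,0,0,0.8,0],[0,1,0,0.8,0],[0,1,0,0.8,0],[0,1,0,0.8,0],[0,1,0,0.8,0],[0,1,0,0.8,0],[0,0,0,0,0]]]' 15;  python3 st.py .5472 -.0983 .1138 80.54; python3 view.py 11
```

```text
time_s: 19.05
tcp_pos: [0.543, -0.0979, 0.1096]
ee_rot: [0.258, 3.13, -0.001]
ft_force: [0.5, -2.3, 1.1]
width: 0.0337
t 19.05 tcp [ 0.543  -0.0979  0.1096] yang 80.58854098660267 z [ 0.0007 -0.0008 -1.    ] F [ 0.5162 -2.3494  1.1155] w 0.03370439836058616 q6 -1.7411757847794913
tool shift mm [-4.2547  0.2566 -4.1602]
turn 0.04854098660266004
scene 178 169
top 373 183
```

View pics/scene11.png

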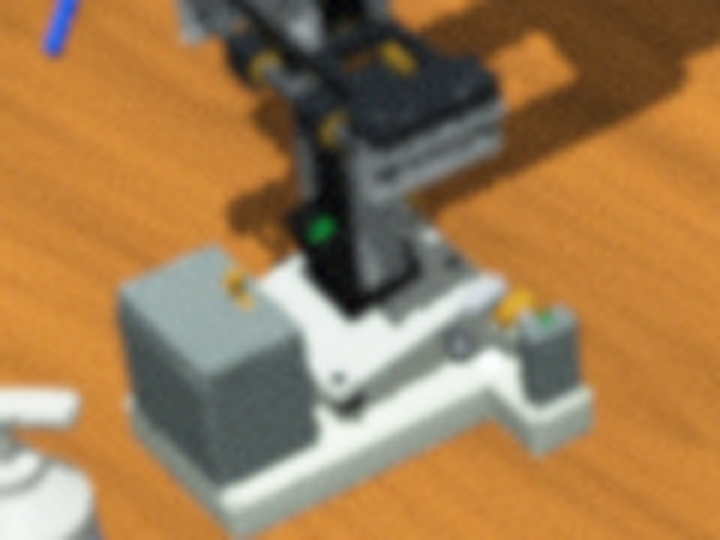

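View pics/top11.png

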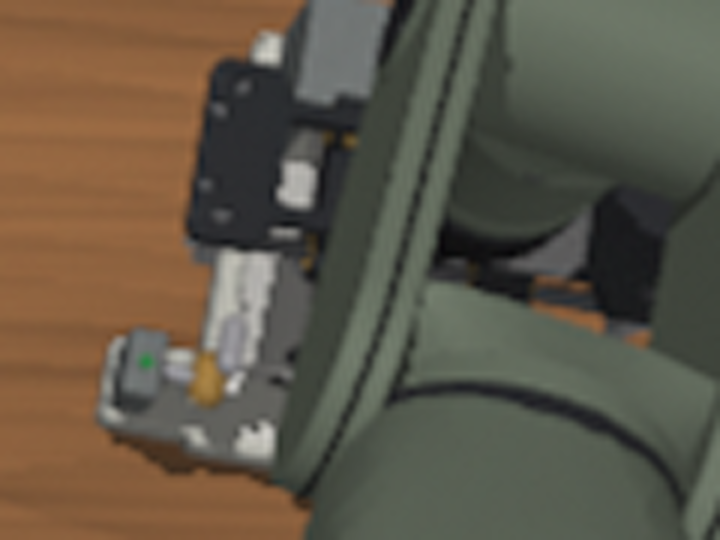

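```bash
python3 -m handwheel '[[[0,1.3,0,1,0],[0,1.3,0,1,0],[0,1.3,0,1,0],[0,1.2,0,1,0],[0,1.1,0,1,0],[0,1,0,1,0],[0,1,0,1.1,0],[0,1,0,1.1,0],[0,0,0,0,0],[0,0,0,0,0]]]' 25;  python3 st.py; python3 view.py 12
```

```text
time_s: 20.15
tcp_pos: [0.5418, -0.098, 0.1085]
ee_rot: [0.255, 3.112, -0.006]
ft_force: [5.3, -1.3, 19.0]
width: 0.0338
t 20.15 tcp [ 0.5418 -0.098   0.1085] yang 80.63395801215026 z [ 0.0185 -0.0051 -0.9998] F [ 5.2841 -1.3354 18.9978] w 0.03378627936841277 q6 -1.7447918147212818
scene 178 169
top 373 183
```

View pics/scene12.png

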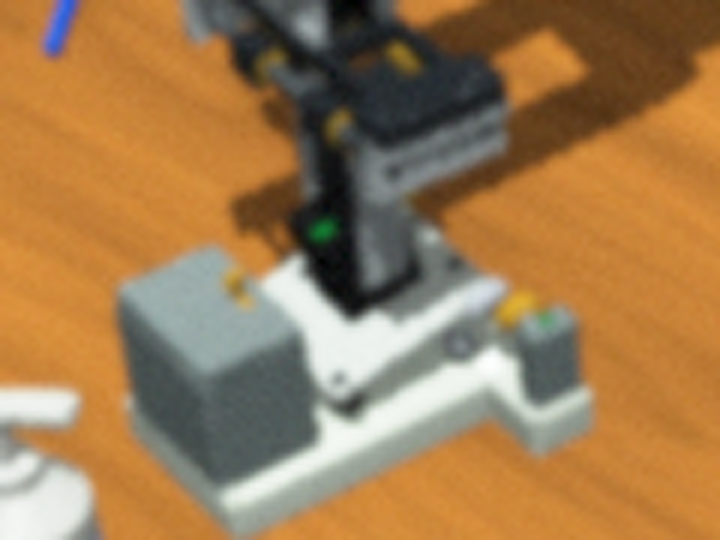

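View pics/top12.png

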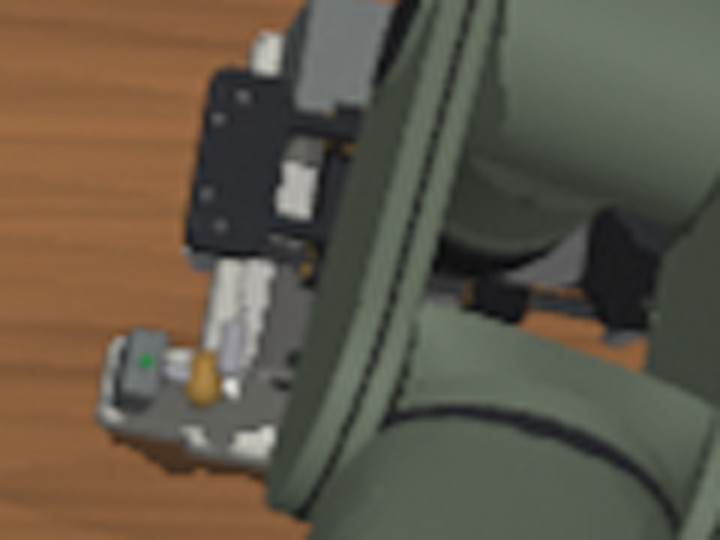

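Commanded about 8 mm lower, the tool barely moved and shows 22 N of reaction, so the 25 N grip resists the rotation in the jaws. I'll ease the grip and let the plate pivot.

```bash
python3 -m handwheel '[[[0,0,0,0,0],[0,0,0,0,0],[0,0,0,0,0],[0,0,0,0,0],[0,0,0,0,0],[0,0,0,0,0],[0,0,0,0,0],[0,0,0,0,0],[0,0,0,0,0],[0,0,0,0,0]]]' 11;  python3 st.py; python3 view.py 13
```

```text
time_s: 21.25
tcp_pos: [0.5403, -0.0977, 0.107]
ee_rot: [0.256, 3.116, -0.005]
ft_force: [4.7, -2.6, 16.4]
width: 0.0338
t 21.25 tcp [ 0.5403 -0.0977  0.107 ] yang 80.60469557997885 z [ 0.015  -0.0041 -0.9999] F [ 4.7046 -2.6177 16.4454] w 0.03376326930068852 q6 -1.7444670334456582
scene 179 169
top 373 184
```

View pics/scene13.png

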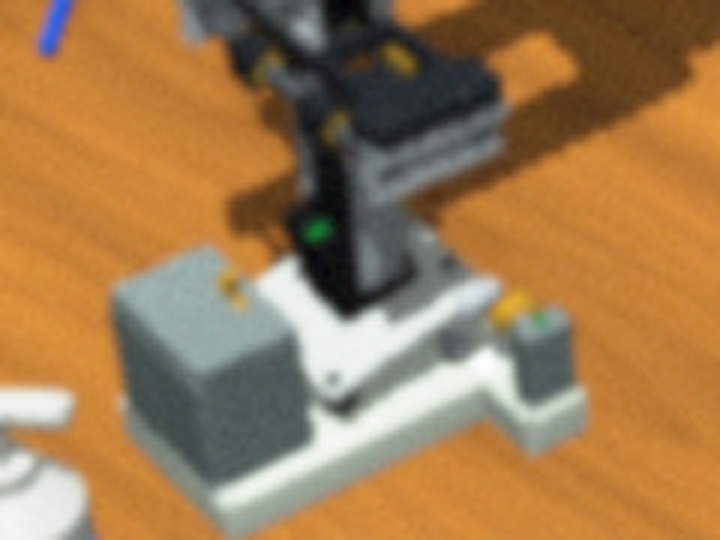

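```bash
python3 -m handwheel '[[[0,0.5,0,1,0],[0,0.5,0,1,0],[0,0.5,0,1,0],[0,0.5,0,1,0],[0,0.5,0,1,0],[0,0.5,0,1,0],[0,0,0,0,0],[0,0,0,0,0],[0,0,0,0,0],[0,0,0,0,0]]]' 14;  python3 st.py; python3 view.py 14
```

```text
time_s: 22.35
tcp_pos: [0.5376, -0.0973, 0.102]
ee_rot: [0.256, 3.115, -0.005]
ft_force: [3.0, -1.2, 21.1]
width: 0.0337
t 22.35 tcp [ 0.5376 -0.0973  0.102 ] yang 80.60873310893135 z [ 0.0155 -0.0043 -0.9999] F [ 2.9549 -1.1638 21.1014] w 0.03371973934821532 q6 -1.7454161763012923
scene 180 170
top 372 186
```

View pics/scene14.png

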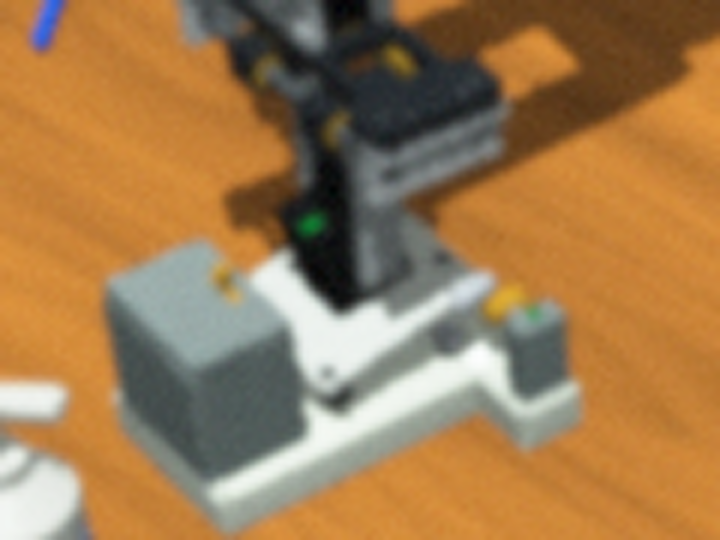

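View pics/top14.png

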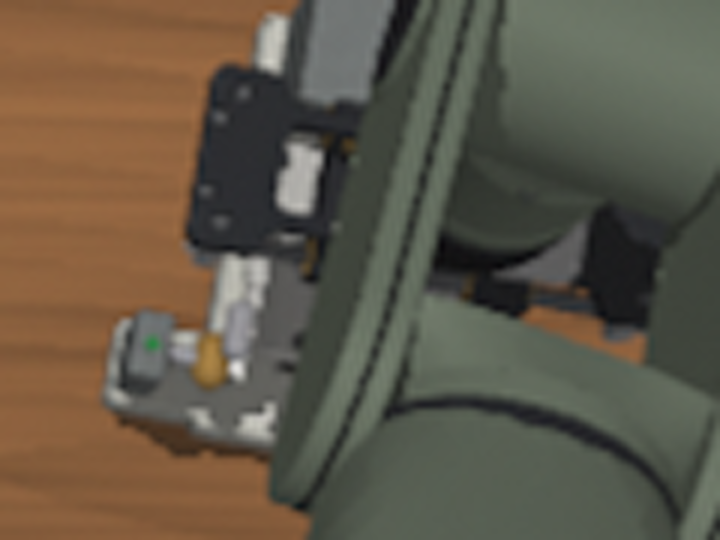

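```bash
python3 - <<'E'
from meas import *
# crops, enlarged of rear for 11 and 14
for i,(x0,y0) in {11:(225,195),14:(225,195)}.items():
    c=load(f"scene{i}.npy"); crop(c,195,185,285,250,8,f"pics/z{i}.png")
E
```

```text
(no output)
```

View pics/z11.png

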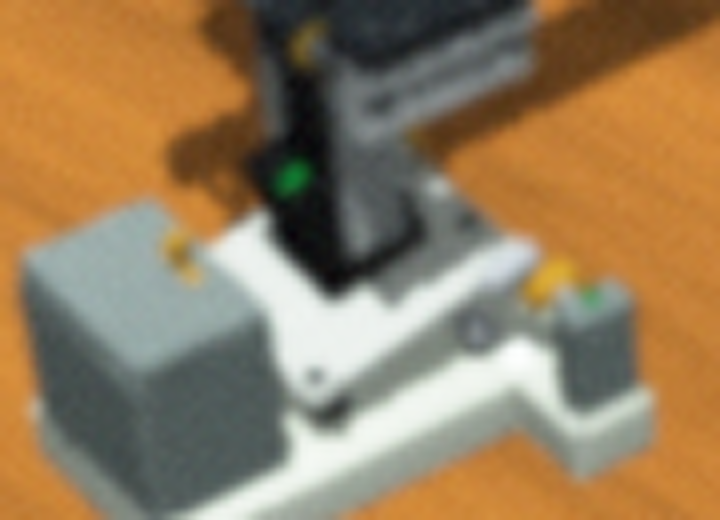

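View pics/z14.png

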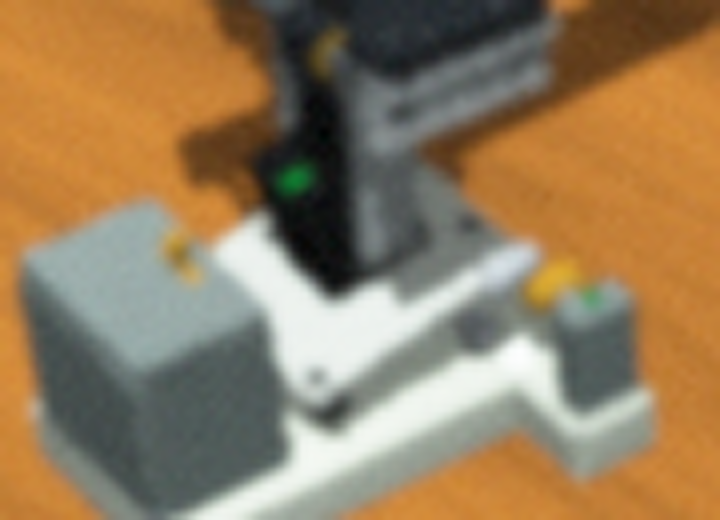

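```bash
python3 - <<'E'
from fit import *
t=load("top14.npy")
np.set_printoptions(precision=1,suppress=True)
cr=np.array([.5497,-.0987]);a=np.radians(-9.46);Rm=np.array([[np.cos(a),np.sin(a)],[-np.sin(a),np.cos(a)]])
crop(t,380,205,425,265,12,"pics/zt14.png")
c=load("top5.npy")
for p,n in(([-58,51,61],"roller"),([-58,78,72],"block"),([-50,45,73],"bar")):
    u=proj(t,P([p],[.5497,-.0987,a]))[0]; print(n,(u-[380,205]+.5)*12-.5)
E
```

```text
roller [335.1 496.7]
block [211. 463.]
bar [380.5 453.5]
```

View pics/zt14.png

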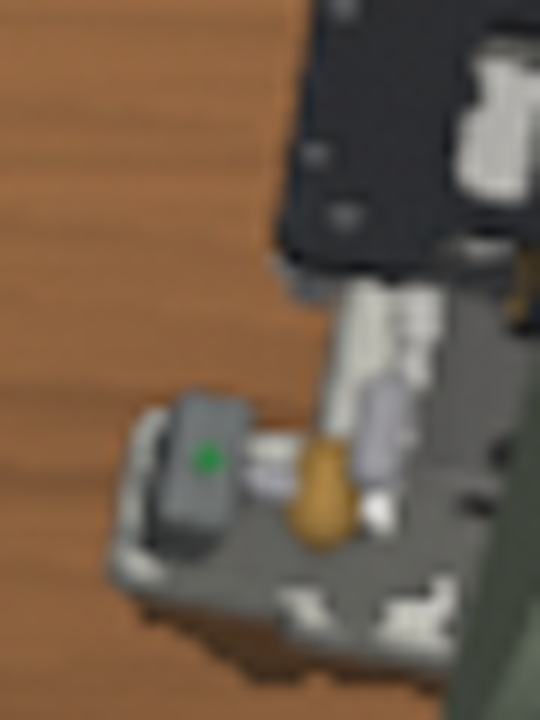

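```bash
cat > pose.py <<'E'
from tilt import *
np.set_printoptions(precision=2,suppress=True)
CR=[.5497,-.0987,np.radians(-9.46)]
def pl(p,v): # v: x,z of plate origin in cradle mm, y, th(deg nose-down) -> world
    x,y,z,th=v; p=np.array(p,float); t=np.radians(th)
    q=np.c_[x+p[:,0]*np.cos(t)+p[:,2]*np.sin(t), y+p[:,1], z-p[:,0]*np.sin(t)+p[:,2]*np.cos(t)]
    return P(q,CR)
def fitpose(obs,v0=(0,0,50,10)):
    f=lambda v:np.concatenate([(proj(c,pl(p,v))-np.array(uv)).ravel() for c,p,uv in obs])
    r=least_squares(f,v0,loss='soft_l1'); print("x y z th",r.x); print(f(r.x).reshape(-1,2).round(1).tolist()); return r.x
E
python3 - <<'E'
from pose import *
s=load("scene14.npy");t=load("top14.npy")
o=(s,[(22,38,17),(-56,45,13),(0,17,17),(-58,20,17)],px([(315,378),(508,262),(335,292),(470,220)],195,185,8))
o2=(t,[(-56,45,19)],px([(385,430)],380,205,12))
v=fitpose([o]);v=fitpose([o,o2])
print("ball point", 50*np.cos(np.radians(v[3]))+v[0], v[2]-50*np.sin(np.radians(v[3])))
s=load("scene11.npy")
fitpose([(s,[(22,38,17),(-56,45,13),(0,17,17),(-58,20,17)],px([(313,376),(508,262),(335,292),(470,220)],195,185,8))])
E
```

```text
x y z th [ 9.96  4.81 54.53 12.85]
[[0.1, -0.8], [0.1, 0.1], [-0.2, 1.7], [0.0, -0.4]]
x y z th [ 6.51 -0.84 49.49 11.39]
[[0.3, -1.2], [0.3, 0.3], [0.1, 1.5], [0.3, -0.2], [0.8, -0.6]]
ball point 55.528420983238064 39.61922833968973
x y z th [11.86  7.38 57.66 12.02]
[[0.2, -0.8], [0.1, 0.1], [-0.3, 1.5], [0.0, -0.4]]
```

The bar hasn't moved between the pictures: the pads slid down the housing. The top view shows the bar about 4–5 mm too far forward. I'll unload, grip firmly and draw the plate back that amount.

```bash
python3 -m handwheel '[[[0,0,0,0,0],[0,0,0,0,0],[0,0,0,-2,0],[0,0,0,-2,0],[0,0,0,-2,0],[0,0,0,-2,0],[0,0,0,0,0],[0,0,0,0,0],[0,0,0,0,0],[0,0,0,0,0]]]' 40;  python3 st.py; python3 - <<'E'
from h import *
from station import ctrl
for n,b in(("scene",(195,185,285,250)),("top",(380,205,450,265))):
    c=ctrl.camera(n); np.save(f"{n}15.npy",c,allow_pickle=True); crop(c,*b,8,f"pics/z{n}15.png")
E
```

```text
time_s: 23.45
tcp_pos: [0.532, -0.0962, 0.1042]
ee_rot: [0.258, 3.128, -0.002]
ft_force: [1.9, -5.2, 5.5]
width: 0.0334
t 23.45 tcp [ 0.532  -0.0962  0.1042] yang 80.58502507826226 z [ 0.0029 -0.0014 -1.    ] F [ 1.893  -5.1651  5.4636] w 0.03343030766374671 q6 -1.7450372268582774
```

View pics/zscene15.png

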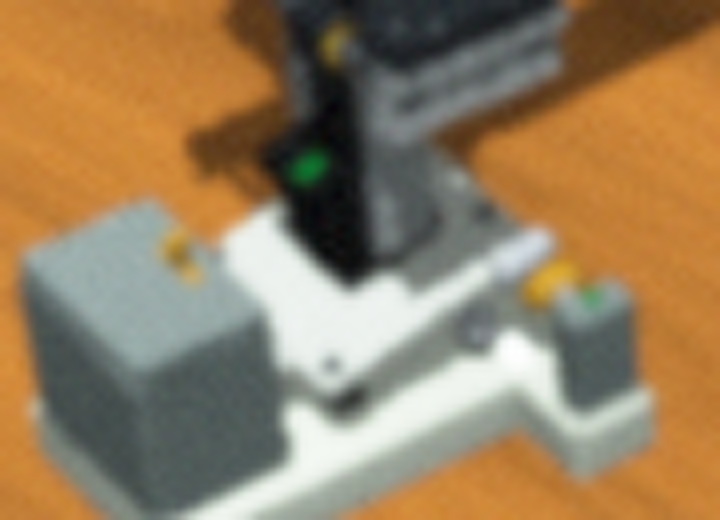

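View pics/ztop15.png

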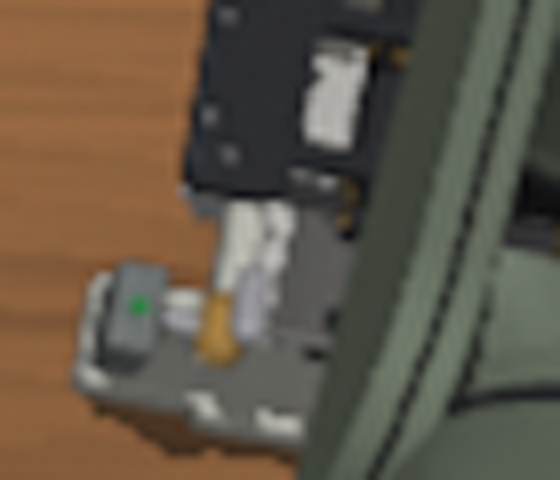

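Drawn back 5–6 mm: the bar is now at top (411,243), overlapping the roller. A sideways force of −5 N shows the plate about 1.5 mm too far to the left. I'll loosen to a light hold, shift right, and push with the fingertips on the slab.

```bash
python3 -m handwheel '[[[0,0,-1,0,0],[0,0,-1,0.5,0],[0,0,-0.5,1.5,0],[0,0,0,1.5,0],[0,0.5,0,1.5,0],[0,0.5,0,1.5,0],[0,0.5,0,1.5,0],[0,0.5,0,1.5,0],[0,0.5,0,1.5,0],[0,0,0,0,0]]]' 6;  python3 st.py; cat > v.py <<'E'
import sys
from h import *
from station import ctrl
i=sys.argv[1]
ims=[]
for n,b in(("scene",(195,185,285,250)),("top",(380,205,470,270))):
    c=ctrl.camera(n); np.save(f"{n}{i}.npy",c,allow_pickle=True); 
    im=c["pixels"][b[1]:b[3],b[0]:b[2],::-1]; ims.append(cv2.resize(np.ascontiguousarray(im),None,fx=6,fy=6,interpolation=cv2.INTER_CUBIC)[:,:])
    crop(c,*b,8,f"pics/z{n}{i}.png")
E
python3 v.py 16
```

```text
time_s: 24.55
tcp_pos: [0.5299, -0.0964, 0.0953]
ee_rot: [0.256, 3.127, 0.003]
ft_force: [0.2, 0.5, 16.8]
width: 0.034
t 24.55 tcp [ 0.5299 -0.0964  0.0953] yang 80.63109473574559 z [ 0.0041  0.0017 -1.    ] F [ 0.2131  0.5337 16.8391] w 0.03399994577631079 q6 -1.7513060960147975
```

View pics/zscene16.png

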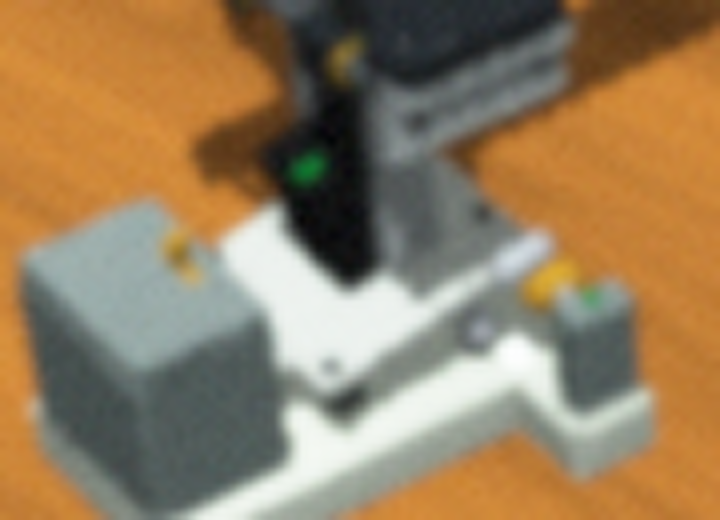

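View pics/ztop16.png

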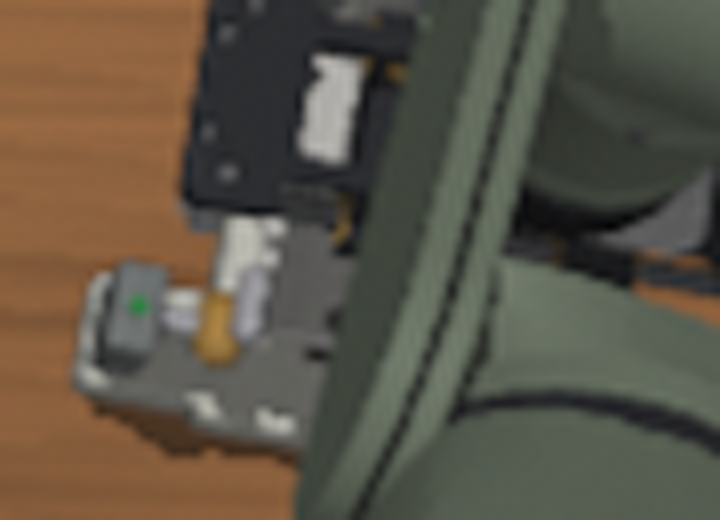

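```bash
python3 -m handwheel '[[[0,0.5,0,1,0],[0,0.5,0,1,0],[0,0.5,0,1,0],[0,0.5,0,1,0],[0,0.5,0,1,0],[0,0,0,0,0],[0,0,0,0,0],[0,0,0,0,0],[0,0,0,0,0],[0,0,0,0,0]]]' 6;  python3 st.py; python3 v.py 17
```

```text
time_s: 25.65
tcp_pos: [0.5249, -0.0958, 0.0862]
ee_rot: [-0.257, -3.13, -0.004]
ft_force: [4.8, 1.0, -1.3]
width: 0.0339
t 25.65 tcp [ 0.5249 -0.0958  0.0862] yang 80.60608293560246 z [-0.0012  0.0025 -1.    ] F [ 4.7669  0.9895 -1.3056] w 0.033852420197121064 q6 -1.751873681750971
```

View pics/zscene17.png

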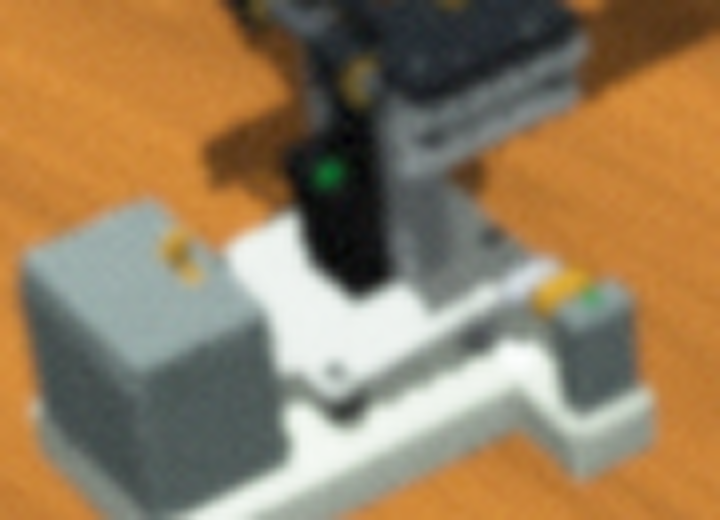

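View pics/ztop17.png

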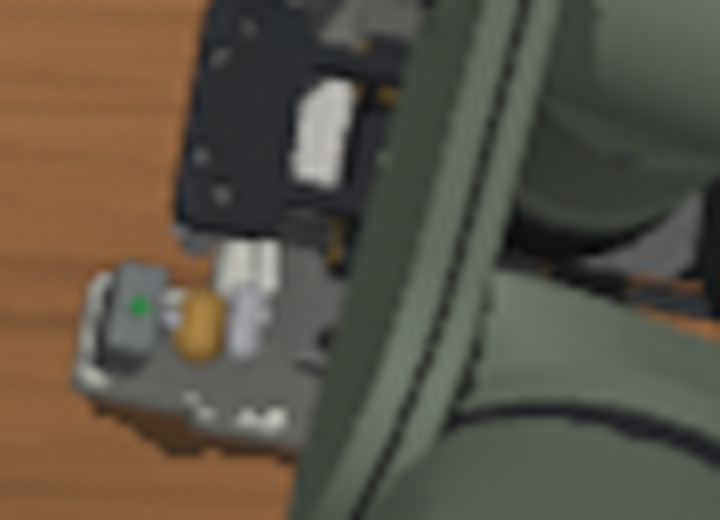

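The catch roller has backed off outwards in the top view and the rear has dropped. I continue down to the seat.

```bash
python3 -m handwheel '[[[0,0.5,0,1,0],[0,0.5,0,1,0],[0,0.5,0,1,0],[0,0.5,0,1,0],[0,0,0,1.5,0],[0,0,0,1.5,0],[0,0,0,1.5,0],[0,0,0,1.5,0],[0,0,0,1.5,0],[0,0,0,0,0]]]' 6;  python3 st.py; python3 v.py 18
```

```text
time_s: 26.75
tcp_pos: [0.5213, -0.0946, 0.0785]
ee_rot: [-0.258, -3.125, -0.006]
ft_force: [-11.1, 9.8, 23.6]
width: 0.0338
t 26.75 tcp [ 0.5213 -0.0946  0.0785] yang 80.5627119130627 z [-0.0061  0.0044 -1.    ] F [-11.0933   9.7884  23.6083] w 0.033795745431850314 q6 -1.7515162101073862
```

View pics/zscene18.png

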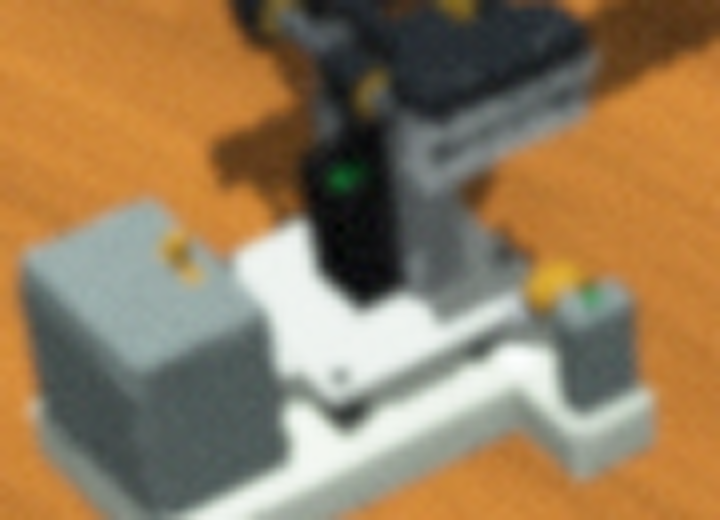

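View pics/ztop18.png

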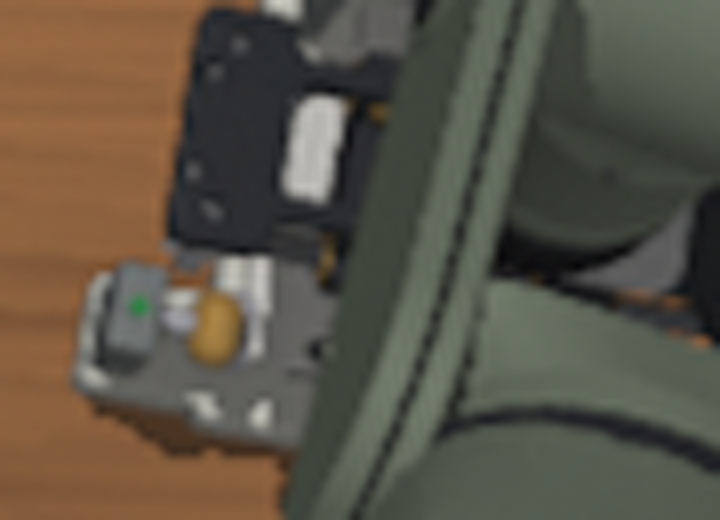

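The bar is now beneath the brass roller, so the catch has snapped over, and the TCP height of 78.5 mm matches the fingertips on the slab of a seated plate. I'll ease off and open.

```bash
python3 -m handwheel '[[[0,0,0,-1,0],[0,0,0,-2,0],[0,0,0,-2,0],[0,0,0,-2,0],[0,0,0,-1,0],[50,0,0,0,0],[66,0,0,0,0],[66,0,0,0,0],[66,0,0,0,0],[66,0,0,0,0]]]' 4;  python3 st.py .5231 -.0943 .09; python3 v.py 19
```

```text
time_s: 27.85
tcp_pos: [0.5236, -0.0972, 0.0839]
ee_rot: [0.258, 3.131, -0.001]
ft_force: [-0.4, -0.8, 0.5]
width: 0.0658
t 27.85 tcp [ 0.5236 -0.0972  0.0839] yang 80.58463363594475 z [ 0.0004 -0.0005 -1.    ] F [-0.4293 -0.8022  0.5029] w 0.06576748458022931 q6 -1.752143738640469
tool shift mm [ 0.9987  2.7638 -6.0771]
```

View pics/zscene19.png

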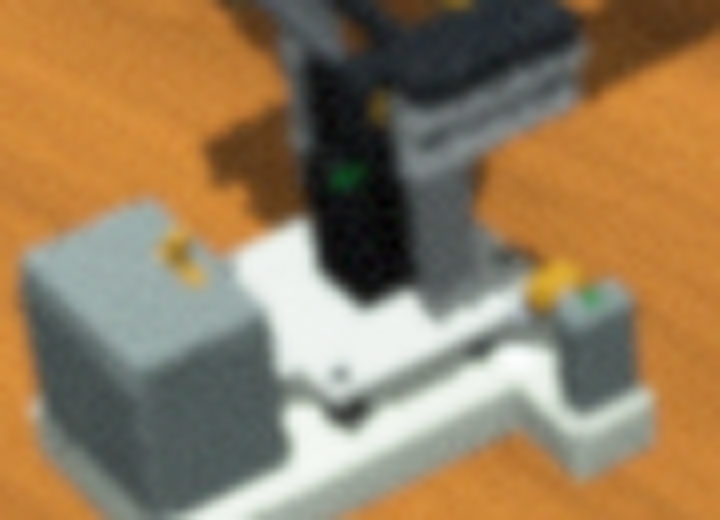

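```bash
python3 -m handwheel '[[[66,0,2,-5,0],[66,0,1,-15,0],[66,0,0,-25,0],[66,0,0,-30,0],[66,0,0,-30,0],[66,0,20,-30,0],[66,20,35,-10,0],[66,30,45,0,0],[66,30,45,0,0],[66,20,30,0,0]]]' 4;  python3 st.py; python3 v.py 20
```

```text
time_s: 28.95
tcp_pos: [0.4558, 0.0899, 0.2293]
ee_rot: [0.256, 3.131, 0.001]
ft_force: [0.1, -0.9, -0.1]
width: 0.066
t 28.95 tcp [0.4558 0.0899 0.2293] yang 80.64812151653668 z [ 0.0006  0.0007 -1.    ] F [ 0.1037 -0.929  -0.1321] w 0.065966629050897 q6 -1.3999633385676546
```

View pics/zscene20.png

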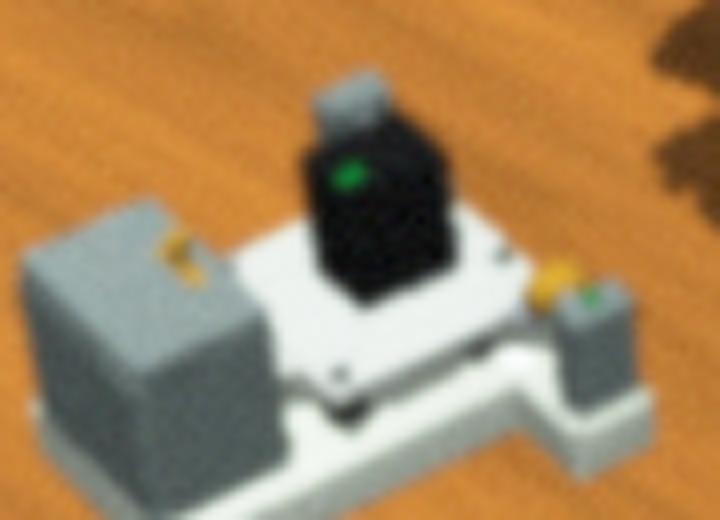

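View pics/ztop20.png

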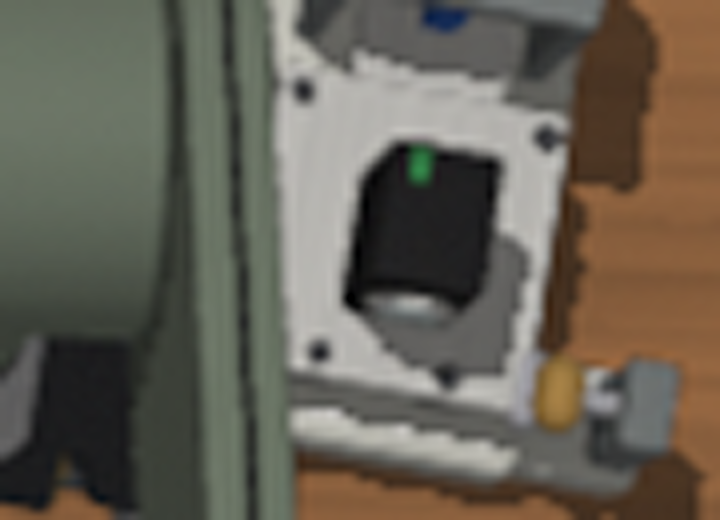

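```bash
python3 - <<'E'
from pose import *
t=load("top20.npy");s=load("scene20.npy")
tp=[(22,38,17),(22,-38,17),(-58,20,17),(-58,-20,17)]
ot=(t,tp,px([(303,90),(545,137),(318,350),(447,376)],380,205,8))
sp=[(22,38,17),(-58,20,17)]
os_=(s,sp,px([(340,374),(503,253)],195,185,8))
print("at seat residuals"); v=(0,0,37,0)
for c,p,uv in(ot,os_): print((proj(c,pl(p,v))-np.array(uv)).round(2).tolist())
def f(v):
    import pose
    old=pose.CR[2]; pose.CR[2]=np.radians(-9.46+v[4]); r=np.concatenate([(proj(c,pl(p,v[:4]))-np.array(uv)).ravel() for c,p,uv in (ot,os_)]); pose.CR[2]=old; return r
r=least_squares(f,[0,0,37,0,0]); print(r.x); print(f(r.x).reshape(-1,2).round(2).tolist())
for p in ([-58,-51,61],[-58,51,61],[-56,-45,50],[-50,-45,19+37]): print(p,((proj(t,P([p],CR))[0]-[380,205]+.5)*8-.5))
E
```

```text
at seat residuals
[[-0.07, 0.11], [0.22, -0.2], [0.25, 0.41], [0.36, 0.15]]
[[0.46, 0.24], [0.16, 0.76]]
[-0.7   0.39 38.59  2.11 -0.96]
[[0.02, -0.18], [0.24, 0.02], [-0.0, -0.06], [0.1, -0.05], [0.27, 0.11], [0.24, 0.04]]
[-58, -51, 61] [556.11 392.31]
[-58, 51, 61] [223.25 330.93]
[-56, -45, 50] [529.07 387.86]
[-50, -45, 56] [536.51 365.68]
```

The plate lies flat with both rollers over the bars. Measured against an exact seat, the residuals are mostly under 0.5 px, with one rear screw at 0.76 px. I'll move the arm out of the way and check the rear height more closely.

```bash
python3 -m handwheel '[[[66,10,20,0,0],[66,15,30,0,0],[66,15,35,0,0],[66,15,30,0,0],[66,10,15,0,0],[66,0,0,0,0],[66,0,0,0,0],[66,0,0,0,0],[66,0,0,0,0],[66,0,0,0,0]]]' 4;  python3 st.py; python3 - <<'E'
from h import *
from station import ctrl
for n,b in(("scene",(195,180,285,245)),("top",(380,175,470,270))):
    cs=[ctrl.camera(n) for _ in range(3)]; c=dict(cs[0]); c["pixels"]=np.mean([k["pixels"].astype(float) for k in cs],0).round().astype(np.uint8)
    np.save(f"{n}21.npy",c,allow_pickle=True); crop(c,*b,8 if n=="scene" else 6,f"pics/z{n}21.png")
    cv2.imwrite(f"pics/full{n}21.png",c["pixels"][:,:,::-1])
E
```

```text
time_s: 30.05
tcp_pos: [0.4148, 0.2258, 0.2286]
ee_rot: [0.26, 3.131, -0.0]
ft_force: [0.7, -0.0, 0.6]
width: 0.066
t 30.05 tcp [0.4148 0.2258 0.2286] yang 80.50636999258771 z [ 0.     -0.0002 -1.    ] F [ 0.6827 -0.0496  0.6119] w 0.06603510047134978 q6 -1.0900875193092718
```

View pics/zscene21.png

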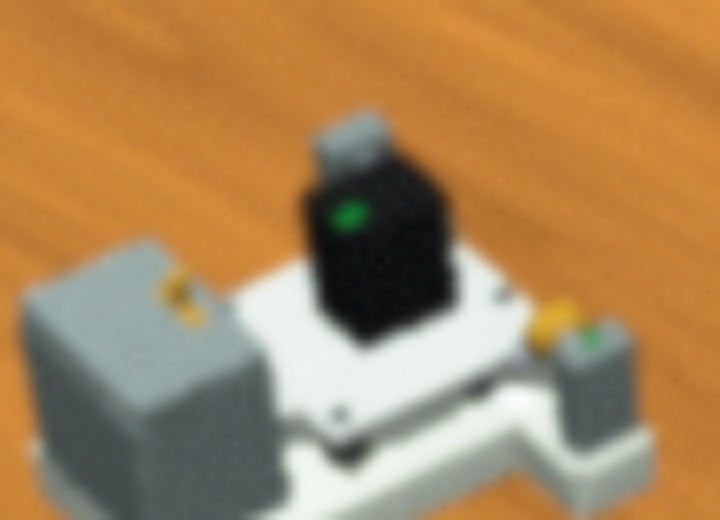

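View pics/ztop21.png

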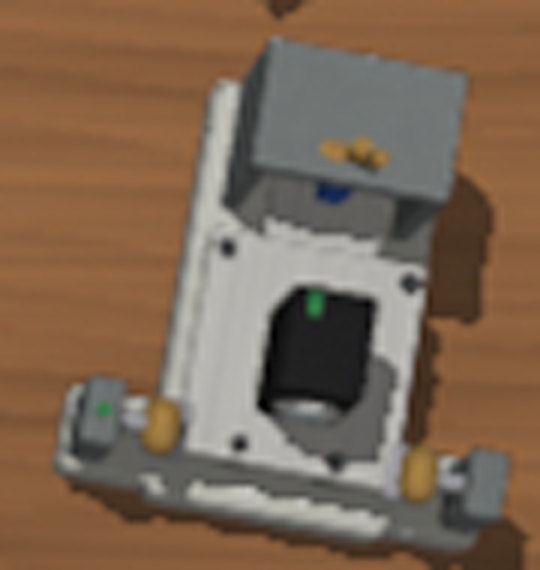

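View pics/fulltop21.png

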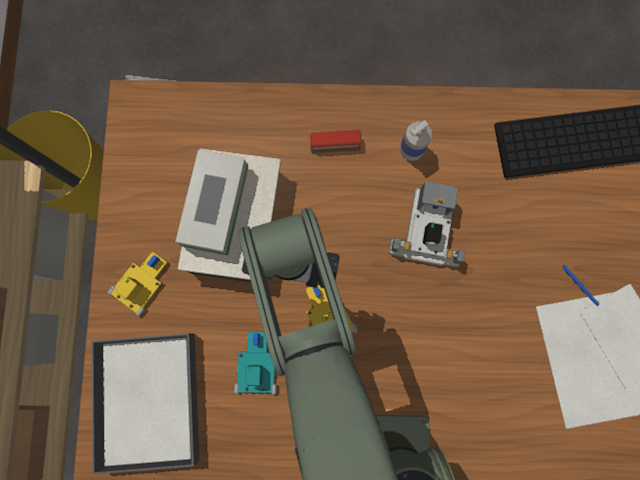

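The stapler, sanitizer and glove box are where they were, and both rollers cover the bars. The image fit can't separate pitch from height well, so I'll confirm with a gentle press of the closed fingers on the housing top. If the plate is home, the tips should stop at z 109 mm.

```bash
python3 st.py .5201 -.0938 .2286; python3 -m handwheel '[[[0,-15,-30,0,0],[0,-18,-45,0,0],[0,-20,-45,0,0],[0,-20,-45,0,0],[0,-20,-45,0,0],[0,-20,-45,0,0],[0,-20,-30,0,0],[0,-18,-13,0,0],[0,0,0,0,0],[0,0,0,0,0]]]' 10; python3 st.py .5201 -.0938 .137
```

```text
t 30.35 tcp [0.4144 0.2265 0.2287] yang 80.58703330196991 z [ 0. -0. -1.] F [ 0.3473 -0.039   0.4404] w 0.06570249475912134 q6 -1.0898971309487135
tool shift mm [-156.654  -298.6637    0.0742]
time_s: 31.35
tcp_pos: [0.5143, -0.0919, 0.2283]
ee_rot: [-0.258, -3.13, -0.001]
ft_force: [-0.6, 0.0, -0.3]
width: 0.0006
t 31.35 tcp [ 0.5143 -0.0919  0.2283] yang 80.56701654272779 z [-0.0011  0.0008 -1.    ] F [-0.615   0.0204 -0.309 ] w 0.000620356989182805 q6 -1.7490781928020733
tool shift mm [-6.1591 -0.9691 91.2884]
```

```bash
python3 -m handwheel '[[[0,-3,-1,15,0],[0,-3,0,20,0],[0,0,0,20,0],[0,0,0,18,0],[0,0,0,10,0],[0,0,0,5,0],[0,0,0,2,0],[0,0,0,2,0],[0,0,0,1,0],[0,0,0,0,0]]]' 10; python3 st.py .5201 -.0938 .134
```

```text
time_s: 32.35
tcp_pos: [0.5208, -0.0942, 0.1362]
ee_rot: [0.258, 3.13, -0.001]
ft_force: [1.0, 0.2, 0.5]
width: 0.0001
t 32.35 tcp [ 0.5208 -0.0942  0.1362] yang 80.59357113278712 z [ 0.0011 -0.0004 -1.    ] F [0.9613 0.1841 0.4506] w 0.0001379119151876082 q6 -1.7491915171686279
tool shift mm [0.7429 0.3123 2.2044]
```

```bash
python3 -m handwheel '[[[0,0,0,0.5,0],[0,0,0,0.5,0],[0,0,0,0.5,0],[0,0,0,0.5,0],[0,0,0,0.5,0],[0,0,0,0,0],[0,0,0,0,0],[0,0,0,0,0],[0,0,0,0,0],[0,0,0,0,0]]]' 10; python3 st.py;  python3 -m handwheel '[[[0,0,0,1,0],[0,0,0,1,0],[0,0,0,1,0],[0,0,0,1,0],[0,0,0,1,0],[0,0,0,1,0],[0,0,0,0,0],[0,0,0,0,0],[0,0,0,0,0],[0,0,0,0,0]]]' 10; python3 st.py
```

```text
time_s: 33.35
tcp_pos: [0.5204, -0.0941, 0.1336]
ee_rot: [0.257, 3.131, -0.0]
ft_force: [-2.5, 0.3, 5.5]
width: 0.0004
t 33.35 tcp [ 0.5204 -0.0941  0.1336] yang 80.60166906857138 z [ 0.0001 -0.0001 -1.    ] F [-2.5077  0.3358  5.4838] w 0.00041982988710073546 q6 -1.749225740538868
time_s: 34.35
tcp_pos: [0.5207, -0.0941, 0.133]
ee_rot: [0.257, 3.131, -0.001]
ft_force: [-14.3, 4.5, 33.8]
width: 0.0004
t 34.35 tcp [ 0.5207 -0.0941  0.133 ] yang 80.63004959645019 z [ 0.     -0.0006 -1.    ] F [-14.3016   4.5496  33.7559] w 0.00043740762779701447 q6 -1.7491887717601096
```

The fingertips met the housing at 108.6 mm and gave only 0.6 mm under 34 N. That is rigid and at the seated height of 109 mm. I withdraw and take a last look.

```bash
python3 -m handwheel '[[[0,0,0,-3,0],[0,0,0,-8,0],[0,0,0,-20,0],[0,0,0,-30,0],[0,0,0,-30,0],[0,5,20,-15,0],[0,15,35,0,0],[0,20,40,0,0],[0,20,40,0,0],[0,20,40,0,0]]]' 10; python3 -m handwheel '[[[0,15,35,0,0],[0,15,35,0,0],[0,10,20,0,0],[0,0,0,0,0],[0,0,0,0,0],[0,0,0,0,0],[0,0,0,0,0],[0,0,0,0,0],[0,0,0,0,0],[0,0,0,0,0]]]' 10; python3 - <<'E'
from h import *
from station import ctrl
c=ctrl.camera("top"); crop(c,380,175,470,270,6,"pics/zt22.png"); c2=ctrl.camera("scene"); cv2.imwrite("pics/s22.png",c2["pixels"][:,:,::-1])
o=load("top21.npy")["pixels"].astype(int); print("diff cradle region",np.abs(c["pixels"].astype(int)-o)[175:270,385:470].mean())
a=load("top0.npy")["pixels"].astype(int); n=c["pixels"].astype(int)
for k,b in dict(stapler=(120,160,300,370),sani=(115,175,390,440),glove=(145,260,175,250)).items(): print(k,np.abs(a-n)[b[0]:b[1],b[2]:b[3]].mean())
print(ctrl.state()["time_s"])
E
```

```text
time_s: 35.35
tcp_pos: [0.4695, 0.093, 0.2327]
ee_rot: [0.259, 3.131, 0.0]
ft_force: [-0.7, -0.1, -0.0]
width: 0.0007
time_s: 36.35
tcp_pos: [0.4455, 0.1866, 0.2332]
ee_rot: [0.259, 3.131, 0.0]
ft_force: [-0.4, 0.1, -0.2]
width: 0.0005
diff cradle region 0.768998968008256
stapler 0.8578571428571429
sani 0.9516666666666667
glove 1.2682898550724637
36.45
```

View pics/zt22.png

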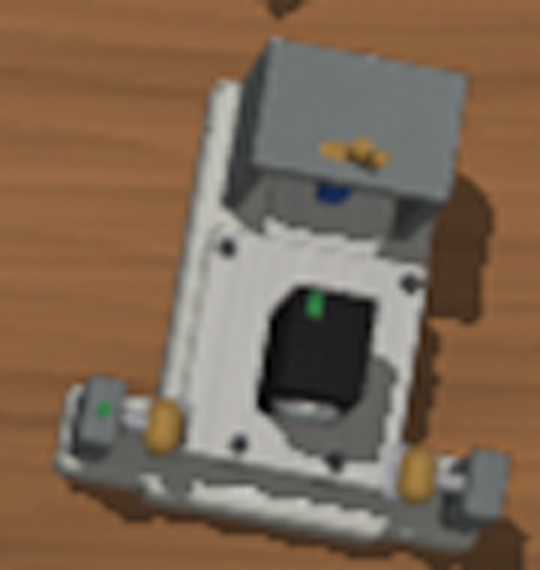

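View pics/s22.png

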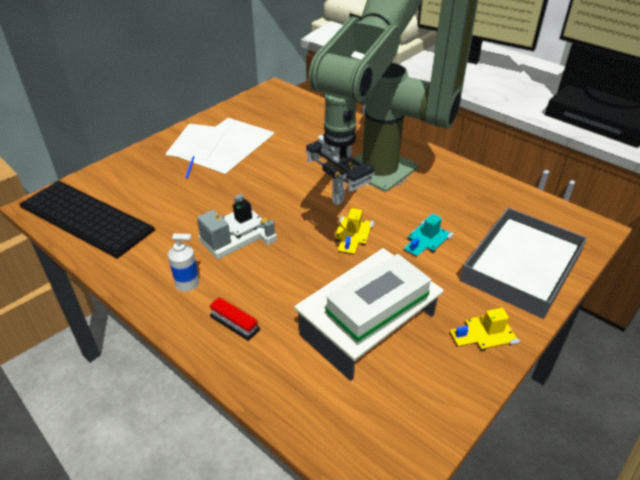

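The plate sits flat in the cradle, with the tab under the hood and both rollers over the bars. The arm is clear and the three bystanders are unchanged, so I hand in.

```bash
python3 -c "
from station import ctrl
print(ctrl.close_job())"
```

```text
the job is handed in; nothing more can be done
None
```

The plate is home in the cradle and released, handed in at 36.5 s of the 64 s limit.

**What I did:** I drew the plate out by its tab, let go, and took it afresh by the housing. The tool cannot tilt, so I pitched the plate about 16–17° nose-down in the jaws by resting its rear feet on the bare front strip of the shelf board. I then slid the tab under the hood and pressed the rear down past both catches.

**What went wrong on the way:** The first press on the catches stalled. The pads slid down the housing and the plate crept about 5 mm forward. I drew it back, centred it sideways and pushed with the fingertips on the slab, which snapped it in.

**Last checks:**
- **Height:** the closed fingers met the housing top at 108.6 mm (109 mm when home) and it gave only 0.6 mm under 34 N.
- **Catches and tab:** both rollers cover the bars and the tab is under the hood.
- **Left alone:** the glove box, sanitizer and stapler look unchanged in the top view.
- **Disagreement:** a loose camera fit suggested about 2° of tilt, because the view separates tilt from height poorly. The press test contradicted it, and I relied on that.

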